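# Push the marked module out of the row and onto the test contacts

## Task

Four converter modules stand side by side, touching, on the repair mat. Push the one with the orange top straight out of the row, sliding flat on the mat, until it has driven the jig's white contact shoe fully home and is pressed firmly but not hard against it, without shifting the other modules or the things around; then leave it there and press the green test key down and let it go.

Things in the scene. Friction and masses are not known exactly. Their poses are not given: they have to be found in the camera images.
- mat: Green repair mat, fixed, 4 mm thick, 300 mm wide (its y), reaching from 90 mm behind to 270 mm ahead of its origin along its x. Origin at z = 0 under the centre of the row of four modules. Its x points from the row to the test jig, square to the row; the row runs along its y, with slot centres at y = -66, -22, +22, +66 mm. Any module may be in any slot.
- marked: The module to test: black base, flat bright orange top, brass pads on its far end. 60 mm long (its x), 43.8 mm wide (its y), 34 mm high, about 0.13 to 0.25 kg, all edges square; origin at the centre of its underside, x along its length towards the brass pads on the end that faces the jig. It stands in the row with less than 0.5 mm between neighbours, its near end free.
- marked_front (a point): Centre of the far end face (the one with the brass pads) of the orange-topped module, 30 mm ahead of its centre and 17 mm above its underside. The module slides with 0.6 to 1.8 N by itself; friction coefficient with the mat 0.5 to 0.7, so a downward push on it (an arm that bends drags its tip down the near face) adds to what a wrist feels and does not reach the shoe.
- plain1: Untested module 1 in the row, to be left where it is: black base, bare aluminium cooling fins on top. 60 mm long (its x), 43.8 mm wide (its y), 34 mm high, about 0.13 to 0.25 kg, all edges square; origin at the centre of its underside, x along its length towards the brass pads on the end that faces the jig.
- plain2: Untested module 2 in the row, to be left where it is: black base, bare aluminium cooling fins on top. 60 mm long (its x), 43.8 mm wide (its y), 34 mm high, about 0.13 to 0.25 kg, all edges square; origin at the centre of its underside, x along its length towards the brass pads on the end that faces the jig.
- plain3: Untested module 3 in the row, to be left where it is: black base, bare aluminium cooling fins on top. 60 mm long (its x), 43.8 mm wide (its y), 34 mm high, about 0.13 to 0.25 kg, all edges square; origin at the centre of its underside, x along its length towards the brass pads on the end that faces the jig.
- shoe: Contact shoe of the test jig: white plastic bar 200 mm wide (its y), 14 mm thick, 28 mm high, 2 mm above the mat, brass strips on its front. Origin at mat height under the middle of its front face, which starts 70 to 119 mm beyond the row's far side; axes as the mat's. Any module pushed straight out meets it. Behind it is the fixed grey jig housing, 230 x 55 x 42 mm high.
- shoe_face (a point): Middle of the shoe's front face, 16 mm above the mat, moves with it. The shoe slides along +x by a further 12 to 36 mm, not known beforehand, to a hard end stop: feel for it. It drags with about 5 N and stays where it is left. At the stop keep 8 N or more on it (11 is right) for 0.3 s, nearly still; over 20 N damages it. Only the module may touch it, never the gripper.
- key_top (a point): Middle of the top of the round green test key (28 mm across) when not pressed, on a grey box 75 x 75 x 40 mm high, fixed, at the left or right of the mat.
- key (a joint): Travel of the test key: 0 up, 0.006 m fully down; springs back up; about 5 N presses it fully.
- dropper: Bystander: small white dropper bottle with a yellow cap, 28 mm across, 62 mm high, standing on the mat on its +y side beside the path of the modules. Origin at the centre of its underside.
- jar: Bystander: jar with an orange cap, 52 mm across, 45 mm high, at the side of the mat opposite the test key. Origin at the centre of its underside.
Things that resemble listed ones, but are neither listed nor needed, are in the scene too. Of the things shaped like the part that bears key_top, the grey one is meant.

How it is judged (in metres and radians):
On the way, in this order (a step that is already met when the one before it is completed fails the run):
1. the orange-topped module is pushed clear of the row (its near end past the others' far ends) (x of marked in the frame of mat above 0.064 m), for 0.05 s.
2. the shoe stands at its end stop, pressed by the module with 8 N or more for 0.3 s (dragging takes only about 5 N) (contact force between marked and shoe above 8 N and linear speed of shoe below 0.004 m/s), for 0.3 s.
3. the test key is pressed down with the module seated (x of marked_front in the frame of shoe above -0.003 m and value of joint key above 0.0045 m), for 0.05 s.
At the end, for the whole second after the job is handed in: The shoe has been driven to its end stop, and the orange-topped module stands flat and square (within 0.08 rad) with its far end within 3 mm of the shoe's face, at rest; the key is up again; the three other modules are within 6 mm and 0.1 rad of where they were (x of marked_front in the frame of shoe above -0.003 m and angle between the x axis of marked and the x axis of mat, either way round below 0.08 rad and angle between marked's own z axis and vertical below 0.05 rad and linear speed of marked below 0.01 m/s and value of joint key below 0.002 m and distance of each of plain1, plain2, plain3 from where it was at the start of the episode below 0.006 m and angle between the x axis of each of plain1, plain2, plain3 and the x axis of mat, either way round below 0.1 rad); the robot touches nothing.
It fails at once if the module is pressed on the shoe with more than 20 N (contact force between marked and shoe above 20 N).
It fails at once if the gripper itself pushes the shoe (contact force between the fingers and shoe above 1 N).
It fails at once if another module is shifted by more than 6 mm (distance of any of plain1, plain2, plain3 from where it was at the start of the episode above 0.006 m).
It fails at once if the orange-topped module is lifted or tipped (height (world z) of marked above 0.01 m or angle between marked's own z axis and vertical above 0.15 rad).
It fails at once if the dropper bottle or the jar is shifted by more than 10 mm or tipped (distance of any of dropper, jar from where it was at the start of the episode above 0.01 m or angle between any of dropper, jar's own z axis and vertical above 0.2 rad).
It also fails if it takes over 67 s, if anything falls off the work surface, if the arm or the gripper's body presses on something with over 40 N, if the wrist force passes 120 N, or if a joint passes its speed limit or range.

## Robot

A 6-joint arm with a two-finger parallel gripper is mounted at the origin on the work surface. World frame = base frame: x ahead of the robot, y to its left, z up, the work surface at z = 0. Lengths are in mm, angles in rad, forces in N, time in s.
With the tool pointing down it reaches from about 350 to 875 mm from the base axis. Payload 4.2 kg.
Tool frame: the origin (TCP) lies at the very end of the fingers, on their centre line; the grasp point (between the pads) lies arm.grip_depth behind it (arm.grip_depth is the distance from the TCP to the grasp point, in mm); x points along the fingers, y is the direction in which the jaws open and shut, and the axes are right-handed (so a half turn about x gives the same grasp; the last joint's range is limited). The gripper opens to 85 mm and grips with 20 to 120 N. Pads are 22 mm wide; open, the fingers measure 114 mm over their backs; the gripper's body (76 mm by 85 mm) begins 54 mm behind the grasp point. The pads swing forward as they close: fully open they stand 13 mm farther back than shut.
Start: joints at [1.571, 0.385, 0.008, 0, -1.194, -0.259], TCP at [159.919, 604.173, 231.312] pointing down, gripper open.
Joint ranges: [-3.14, 3.14], [-1.21, 2.06], [-1.07, 1.41], [-3.16, 2.05], [-2.99, -0.16], [-3.1, 3.1]. Speed limits (rad/s): [2.79, 2.79, 3.14, 3.14, 3.14, 3.14].

## Interface

Orientations are given as a unit quaternion [x, y, z, w].
In Python, from bench import arm, get_image, models gives the robot as it stands.
- The arm moves only by the tool arm_command, never from a script. Its argument "rows" is a list of rows, each an object of numbers: "dx", "dy", "dz": the shift along the tool's x, y, z in m; "wx", "wy", "wz": the turn, a rotation vector about the tool's x, y, z in degrees; "gripper": the closure, from -1 (fully open) to 1 (shut). A call has exactly 8 rows; each row is the pose to reach, as a shift and turn from the pose measured when the call began, along the tool's axes at that moment; what a row does not reach only later rows make up. A row lasts 1/10 s, in which the tool goes at most 50 mm and 8.59 degrees, less where a joint would pass 70% of its speed; a pose out of reach is approached as far as the arm can. A call with a gripper value outside its range is refused whole. The fingers move at their own pace and stop on an object; the grip force is fixed at half the most. Time passes only in rows, so rows that repeat a pose let the fingers close, or fill a call up. It gives the time, the measured TCP pose, the force and the opening at its end, in the units of the state.
- arm.read_state(): the state, without advancing time (a new reading comes with each control period).
- get_image(name): name is "scene" or "side" or "wrist"; returns a dict with "img" (420x560x3 uint8, red, green, blue), "K" (3x3 intrinsics, pixels), "k1" (the pictures are not rectified: a ray, as slopes to the right and down, at radius r is drawn at 1 + k1 r^2 times it, then the intrinsics apply), "rvec" (rotation vector, rad) and "tvec" (3), from world to camera coordinates, as OpenCV has them; the wrist camera has in their place "T_tool_cam" (4x4, takes a point from camera to tool coordinates, whose origin is the TCP and whose axes are the tool frame's). Camera axes: x right, y down, z forward; pixel columns grow to the right and rows downward; lengths in mm; the calibration is good to about 2 mm. A picture is of the moment at which its call begins: read the wrist's pose just before it. There is no depth.
- arm.job_done(): hands the job in, once; it reports no verdict.
Trained networks look in the newest picture that a camera, given by its name, has taken for a name from the list of things; names that differ only in an ending like _2 or _b are one class to them, and where a whole thing is asked for, a point or a joint stands for the part that bears it (a point fixed in the world has none). Each returns a list of dicts, best first, with "conf" (0 to 1); they miss things now and then, are a little off and sometimes report something else, mostly with a low value. They report only what shows in the picture. A call takes as long as a camera call. They do not tell look-alikes from the thing itself.
- models.cut_out(camera, query): "mask" (420x560 bool, what is visible of it) and "extent" ([left, top, right, bottom] in pixels, round what is visible of it).
The state is a dict: "clock": time; "joints": joint angles; "joint_vel": joint speeds; "joint_efforts": joint torques, N m; "position": TCP position; "ee_rot": TCP orientation; "contact_force": force on the tool from outside, world axes, zero at the start; "wrist_torque": the same for the moment, N m; "gripper_width": finger opening in mm.
Only numpy, scipy, OpenCV 4.12 (cv2) and the standard library are available. Lean on these libraries where they do the work, as an engineer would, in place of code of your own. Each camera call takes 0.05 s, during which the arm holds its last target.

## Working session

There is one attempt and no reset: what is moved stays moved. The work goes in short steps, Python scripts to look and compute and a tool call to move; the robot and the scene stay as the last step left them, time stands still between calls to the robot, and variables do not carry over. Pictures are saved under pics/ and viewed, and the job is handed in when it is done.

Besides the shell and the picture viewer there is one more tool, called after "Emit:" by a JSON object that holds its "method" and its "body", one argument or row to a line. arm_command: Moves the arm, as the interface text tells. Its arguments: {"type":"object","properties":{"rows":{"type":"array"}},"required":["rows"]}

```bash
mkdir -p pics; ls
python3 - <<'E'
from bench import arm,get_image,models
import cv2
print(arm.read_state(), arm.grip_depth)
for n in ["scene","side","wrist"]:
    d=get_image(n); cv2.imwrite(f"pics/{n}0.png",d["img"][:,:,::-1])
    print(n,{k:v for k,v in d.items() if k!="img"})
E
```

```text
pics
{'clock': 0.0, 'joints': array([ 1.57061176e+00,  3.85557796e-01,  6.59586002e-03, -5.12661255e-04,
       -1.19402828e+00, -2.58592269e-01]), 'joint_vel': array([4.17302739e-05, 8.50682560e-04, 4.04338436e-04, 1.43042802e-03,
       3.51458579e-04, 4.74937976e-04]), 'joint_efforts': array([-5.09837664e-04, -3.92291379e+01,  1.88399023e+01,  4.18629795e+00,
       -4.57428003e-03,  7.43120637e-06]), 'position': array([159.76947192, 603.60540445, 230.20710558]), 'ee_rot': array([-0.70111987,  0.09209351,  0.70125412,  0.09051171]), 'contact_force': array([-0.3456582 ,  0.30549655,  0.24823986]), 'wrist_torque': array([ 0.02627096, -0.03360742, -0.01830566]), 'gripper_width': 85.20002847356359} 18.700000000000003
scene {'K': array([[414.3126092 ,   0.        , 279.12938534],
       [  0.        , 414.3126092 , 209.83099076],
       [  0.        ,   0.        ,   1.        ]]), 'k1': 0.010584269840105652, 'rvec': array([ 1.94468856,  1.64056033, -0.59886079]), 'tvec': array([ -63.00327594, -384.82212369, 1211.16723671])}
side {'K': array([[429.58901653,   0.        , 281.02273062],
       [  0.        , 429.58901653, 204.30099366],
       [  0.        ,   0.        ,   1.        ]]), 'k1': -0.0515632368763477, 'rvec': array([ 0.98651738, -2.30414259,  1.23501483]), 'tvec': array([385.10241485, 280.55666825, 619.73661996])}
wrist {'K': array([[314.67207644,   0.        , 276.39374758],
       [  0.        , 314.67207644, 210.48230771],
       [  0.        ,   0.        ,   1.        ]]), 'k1': -0.03403788638469389, 'T_tool_cam': array([[-2.04806238e-04, -3.20994465e-01,  9.47081048e-01,
        -1.42852895e+02],
       [ 9.99999885e-01, -4.76732548e-04,  5.46708286e-05,
         3.80756781e-01],
       [ 4.33955328e-04,  9.47080950e-01,  3.20994526e-01,
        -8.26420076e+01],
       [ 0.00000000e+00,  0.00000000e+00,  0.00000000e+00,
         1.00000000e+00]])}
```

View pics/scene0.png

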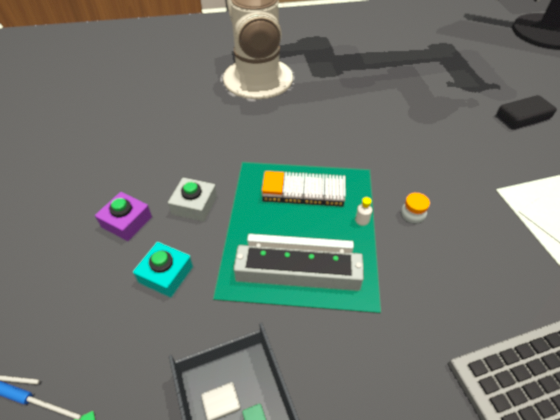

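View pics/side0.png

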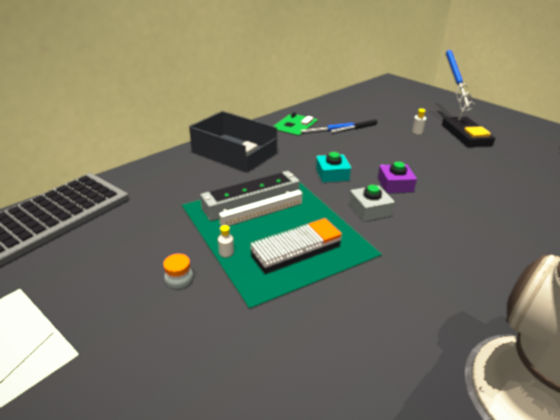

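View pics/wrist0.png

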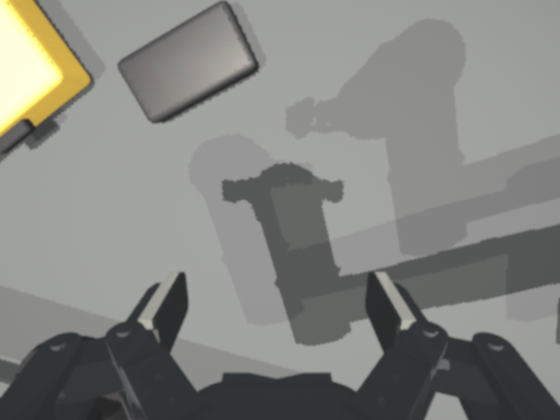

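```bash
cat > h.py <<'E'
import numpy as np,cv2
from bench import arm,get_image,models
from scipy.spatial.transform import Rotation as R
def cam(n):
    s=arm.read_state(); d=get_image(n)
    if n=="wrist":
        T=np.eye(4);T[:3,:3]=R.from_quat(s["ee_rot"]).as_matrix();T[:3,3]=s["position"]
        W=T@d["T_tool_cam"]; d["Rwc"]=W[:3,:3]; d["c"]=W[:3,3]
    else:
        Rm=cv2.Rodrigues(np.array(d["rvec"]))[0]; d["Rwc"]=Rm.T; d["c"]=-Rm.T@d["tvec"]
    return d
def ray(d,uv):
    uv=np.atleast_2d(np.array(uv,float)); K=d["K"]
    q=(uv-[K[0,2],K[1,2]])/K[0,0]; p=q.copy()
    for _ in range(8): p=q/(1+d["k1"]*(p**2).sum(1,keepdims=True))
    return np.c_[p,np.ones(len(p))]@d["Rwc"].T
def back(d,uv,z):
    r=ray(d,uv); t=(z-d["c"][2])/r[:,2]; return d["c"]+r*t[:,None]
def proj(d,X):
    p=(np.atleast_2d(X)-d["c"])@d["Rwc"]; q=p[:,:2]/p[:,2:]
    q=q*(1+d["k1"]*(q**2).sum(1,keepdims=True)); return q*d["K"][0,0]+[d["K"][0,2],d["K"][1,2]]
def quad(mask):
    c=max(cv2.findContours(mask.astype(np.uint8),0,1)[0],key=cv2.contourArea); h=cv2.convexHull(c)
    for e in np.arange(1,20,.5):
        a=cv2.approxPolyDP(h,e,True)
        if len(a)<=4: return a[:,0].astype(float),h[:,0].astype(float)
E
python3 - <<'E'
from h import *
for n in ["scene","side"]:
    d=cam(n); im=d["img"]; hsv=cv2.cvtColor(im,cv2.COLOR_RGB2HSV)
    g=cv2.inRange(hsv,(65,120,40),(90,255,200))
    q,h=quad(g>0); P=back(d,q,4); print(n,"mat",q.tolist(),P.round(1).tolist())
    print(np.linalg.norm(P-np.roll(P,1,0),axis=1).round(1), P.mean(0).round(1))
    for nm,z in [("marked",38),("key_top",40),("shoe",34),("dropper",0),("jar",0)]:
        for o in models.cut_out(n,nm)[:4]:
            m=o["mask"]; ys,xs=np.nonzero(m)
            print(nm,round(o["conf"],2),np.round(o["extent"]).tolist(),"c",xs.mean().round(1),ys.mean().round(1),back(d,(xs.mean(),ys.mean()),z).round(0).tolist())
    o=cv2.inRange(hsv,(5,180,150),(22,255,255)); nn,l,st,ce=cv2.connectedComponentsWithStats(o)
    for i in range(1,nn):
        if st[i,4]>60:
            P=back(d,quad(l==i)[0],38); print("orange",st[i].tolist(),ce[i].round(1),back(d,ce[i],38).round(1).tolist(),P.round(1).tolist())
    cv2.imwrite(f"pics/{n}_crop.png",cv2.resize(im[140:320,80:450] if n=="scene" else im[140:320,140:450],None,fx=2,fy=2,interpolation=2)[:,:,::-1])
E
```

```text
scene mat [[243.0, 162.0], [369.0, 170.0], [379.0, 312.0], [214.0, 299.0]] [[349.5, -82.1, 4.0], [425.7, 202.5, 4.0], [770.8, 111.3, 4.0], [696.3, -173.9, 4.0]]
[358.8 294.6 356.9 294.7] [560.6  14.5   4. ]
marked 0.81 [264.0, 169.0, 285.0, 200.0] c 273.1 186.5 [[471.0, -29.0, 38.0]]
key_top 0.65 [152.0, 252.0, 169.0, 265.0] c 158.9 257.8 [[615.0, -265.0, 40.0]]
key_top 0.49 [112.0, 198.0, 127.0, 212.0] c 118.3 203.6 [[467.0, -349.0, 40.0]]
key_top 0.43 [185.0, 178.0, 202.0, 193.0] c 190.3 187.2 [[446.0, -202.0, 40.0]]
key_top 0.42 [212.0, 164.0, 382.0, 311.0] c 299.9 238.3 [[615.0, -1.0, 40.0]]
shoe 0.69 [250.0, 237.0, 352.0, 254.0] c 300.4 243.2 [[623.0, -1.0, 34.0]]
dropper 0.79 [358.0, 199.0, 369.0, 229.0] c 364.2 211.2 [[540.0, 156.0, 0.0]]
jar 0.96 [402.0, 194.0, 430.0, 219.0] c 415.2 207.6 [[549.0, 267.0, 0.0]]
jar 0.72 [264.0, 172.0, 284.0, 202.0] c 273.0 187.2 [[438.0, -25.0, 0.0]]
orange [262, 172, 22, 22, 413] [272.9 182.4] [[459.3, -27.8, 38.0]] [[431.7, -3.2, 38.0], [492.6, -15.9, 38.0], [483.4, -52.7, 38.0], [425.4, -39.9, 38.0]]
orange [406, 193, 23, 21, 132] [415.5 20
[... 395 characters left out ...]
8.0]]
key_top 0.62 [368.0, 184.0, 379.0, 191.0] c 372.4 189.4 [[476.0, -225.0, 40.0]]
key_top 0.3 [307.0, 221.0, 338.0, 255.0] c 326.8 234.6 [[437.0, -15.0, 40.0]]
shoe 0.81 [221.0, 192.0, 303.0, 226.0] c 260.0 208.3 [[602.0, 16.0, 34.0]]
dropper 0.78 [219.0, 226.0, 234.0, 259.0] c 225.4 242.5 [[595.0, 120.0, 0.0]]
jar 0.6 [368.0, 184.0, 375.0, 195.0] c 372.6 189.7 [[509.0, -281.0, 0.0]]
orange [310, 219, 31, 23, 402] [325.3 229.7] [[451.0, -27.4, 38.0]] [[487.7, -21.1, 38.0], [475.7, -55.0, 38.0], [419.2, -35.8, 38.0], [428.6, 2.5, 38.0]]
orange [164, 254, 26, 22, 446] [176. 264.] [[568.8, 252.6, 38.0]] [[578.7, 226.3, 38.0], [540.4, 260.6, 38.0], [568.6, 275.9, 38.0], [596.6, 254.2, 38.0]]
```

View pics/scene_crop.png

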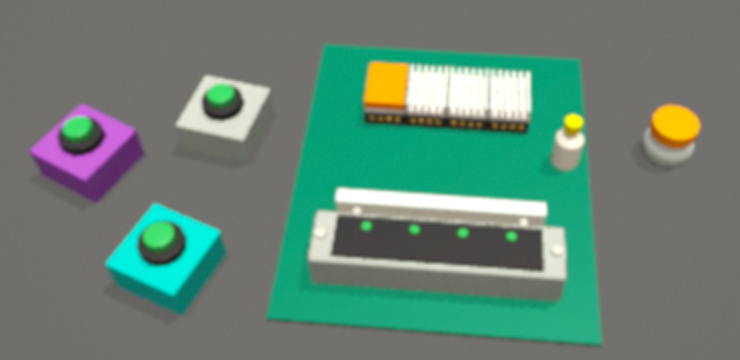

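Run:
```python
from h import *
s=arm.read_state(); M=R.from_quat(s["ee_rot"]).as_matrix(); print(M.round(3),s["position"],s["clock"])
d=cam("scene")
o=np.array([474,37,0]);yaw=-14.8*np.pi/180; c,si=np.cos(yaw),np.sin(yaw)
Rm=np.array([[c,-si,0],[si,c,0],[0,0,1]])
# desired tool: x=-z world, z=mat x, y = z cross x
z=Rm[:,0];x=np.array([0,0,-1.]);y=np.cross(z,x); D=np.c_[x,y,z]
print((R.from_matrix(M.T@D)).as_rotvec(degrees=True))
# shoe front top edge, jig etc in mat frame
def tom(P): return (P-o)@Rm
print("shoe front top corners",tom(back(d,[(248,237),(353,243)],34)))
print("shoe rear?",tom(back(d,[(249,247),(352,254)],34)))
print("dropper base",tom(back(d,[(363.5,221)],4)))
g=(192,204)
print("greybox top corners",back(d,[(185,178),(215,184),(203,205),(170,200)],40))
```

```text
[[ 0.    -0.256 -0.967]
 [ 0.    -0.967  0.256]
 [-1.    -0.     0.   ]] [159.93232133 604.17163391 231.34593895] 0.75
[ 1.79972854e+02  4.48932852e-03 -9.26324027e-05]
shoe front top corners [[ 147.83257941 -100.24432076   34.        ]
 [ 144.15944531  101.19980591   34.        ]]
shoe rear? [[170.90329761 -95.13019131  34.        ]
 [169.60942241  98.7171936   34.        ]]
dropper base [[ 64.02430846 128.89160111   4.        ]]
greybox top corners [[ 416.28719928 -212.81012711   40.        ]
 [ 445.08574352 -150.31605886   40.        ]
 [ 500.04540161 -178.52940105   40.        ]
 [ 474.91588727 -244.74221514   40.        ]]
```

Run:
```python
from h import *
im=cv2.imread("pics/scene0.png"); cv2.imwrite("pics/c1.png",cv2.resize(im[160:300,160:390],None,fx=3.4,fy=3.4,interpolation=2))
im=cv2.imread("pics/side0.png"); cv2.imwrite("pics/c2.png",cv2.resize(im[160:280,200:420],None,fx=3.6,fy=3.6,interpolation=2))
```

```text
(no output)
```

View pics/c1.png

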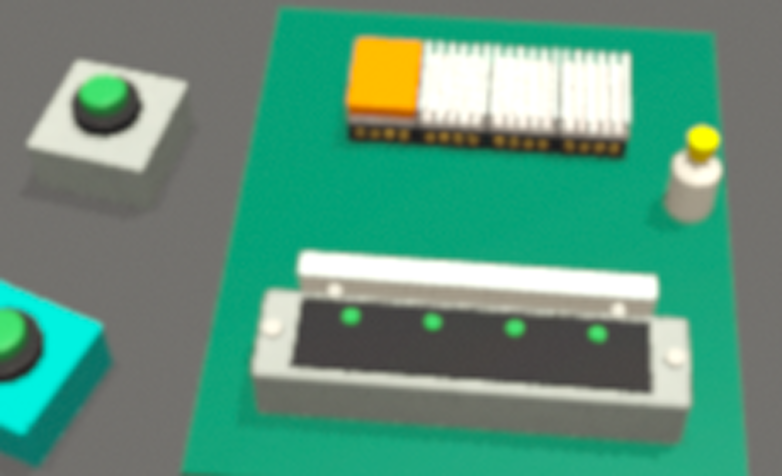

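View pics/c2.png

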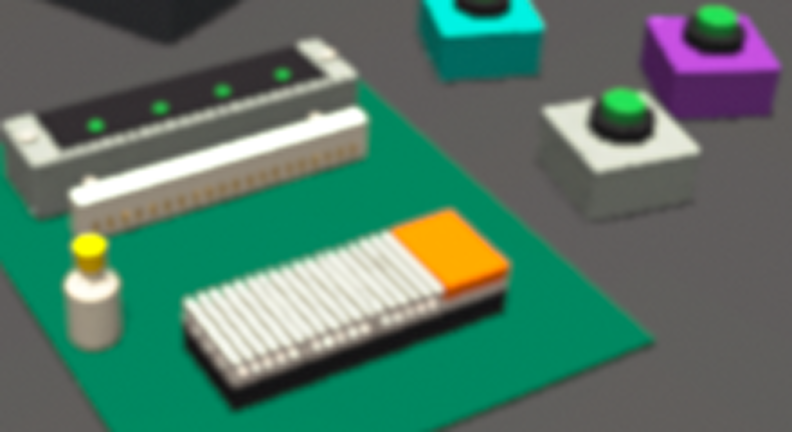

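Emit:
{"method": "arm_command", "body": {
  "rows": [
    {"dy": 0.044,"dz": -0.04,"gripper": 1},
    {"dy": 0.088,"dz": -0.08,"gripper": 1},
    {"dy": 0.132,"dz": -0.12,"gripper": 1},
    {"dy": 0.176,"dz": -0.16,"gripper": 1},
    {"dy": 0.22,"dz": -0.2,"gripper": 1},
    {"dy": 0.264,"dz": -0.24,"gripper": 1},
    {"dy": 0.297,"dz": -0.27,"gripper": 1},
    {"dy": 0.33,"dz": -0.3,"gripper": 1}
  ]
}}

```text
validation failed for argument at $.ro...
```

Emit:
{"method": "arm_command", "body": {
  "rows": [
    {"dx": 0,"dy": 0.044,"dz": -0.04,"wx": 0,"wy": 0,"wz": 0,"gripper": 1},
    {"dx": 0,"dy": 0.088,"dz": -0.08,"wx": 0,"wy": 0,"wz": 0,"gripper": 1},
    {"dx": 0,"dy": 0.132,"dz": -0.12,"wx": 0,"wy": 0,"wz": 0,"gripper": 1},
    {"dx": 0,"dy": 0.176,"dz": -0.16,"wx": 0,"wy": 0,"wz": 0,"gripper": 1},
    {"dx": 0,"dy": 0.22,"dz": -0.2,"wx": 0,"wy": 0,"wz": 0,"gripper": 1},
    {"dx": 0,"dy": 0.264,"dz": -0.24,"wx": 0,"wy": 0,"wz": 0,"gripper": 1},
    {"dx": 0,"dy": 0.297,"dz": -0.27,"wx": 0,"wy": 0,"wz": 0,"gripper": 1},
    {"dx": 0,"dy": 0.33,"dz": -0.3,"wx": 0,"wy": 0,"wz": 0,"gripper": 1}
  ]
}}

```text
clock: 1.6
position: [344.8, 247.4, 231.8]
ee_rot: [0.701, -0.09, -0.701, -0.091]
contact_force: [1.5, 0.6, 0.2]
gripper_width: 0.2
```

Emit:
{"method": "arm_command", "body": {
  "rows": [
    {"dx": 0,"dy": 0.035,"dz": -0.032,"wx": 0,"wy": 0,"wz": 0,"gripper": 1},
    {"dx": 0,"dy": 0.07,"dz": -0.064,"wx": 0,"wy": 0,"wz": 0,"gripper": 1},
    {"dx": 0,"dy": 0.105,"dz": -0.096,"wx": 0,"wy": 0,"wz": 0,"gripper": 1},
    {"dx": 0,"dy": 0.14,"dz": -0.128,"wx": 0,"wy": 0,"wz": 0,"gripper": 1},
    {"dx": 0,"dy": 0.175,"dz": -0.16,"wx": 0,"wy": 0,"wz": 0,"gripper": 1},
    {"dx": 0,"dy": 0.21,"dz": -0.19,"wx": 0,"wy": 0,"wz": 0,"gripper": 1},
    {"dx": 0,"dy": 0.23,"dz": -0.209,"wx": 0,"wy": 0,"wz": 0,"gripper": 1},
    {"dx": 0,"dy": 0.23,"dz": -0.209,"wx": 0,"wy": 0,"wz": 0,"gripper": 1}
  ]
}}

```text
clock: 2.4
position: [489.3, -30.9, 231.4]
ee_rot: [0.701, -0.092, -0.701, -0.093]
contact_force: [-0.1, 0.0, 0.1]
gripper_width: 0.4
```

Run:
```python
from h import *
s=arm.read_state(); print(s["position"],s["joints"],s["contact_force"],s["clock"])
d=cam("wrist"); cv2.imwrite("pics/w1.png",d["img"][:,:,::-1])
import pickle; pickle.dump(d,open("w1.pkl","wb"))
o=np.array([474,37,0]);yaw=-14.8*np.pi/180; c,si=np.cos(yaw),np.sin(yaw)
Rm=np.array([[c,-si,0],[si,c,0],[0,0,1]])
hsv=cv2.cvtColor(d["img"],cv2.COLOR_RGB2HSV)
ora=cv2.inRange(hsv,(5,180,150),(22,255,255)); nn,l,st,ce=cv2.connectedComponentsWithStats(ora)
for i in range(1,nn):
    if st[i,4]>200:
        q=quad(l==i)[0];P=back(d,q,38); print("orange",st[i].tolist(),q.tolist(),P.round(1).tolist(),((P-o)@Rm).round(1).tolist())
for nm in ["marked","key_top","plain1"]:
    for oo in models.cut_out("wrist",nm)[:4]:
        print(nm,round(oo["conf"],2),np.round(oo["extent"]).tolist())
```

```text
[489.31712395 -30.9245972  231.37739175] [ 2.68669019e-01  1.53852373e-01 -3.12616827e-01 -3.62505530e-04
 -1.10340109e+00  1.03960534e+00] [-0.11023578  0.04196032  0.07052535] 2.4
orange [264, 190, 36, 47, 1634] [[298.0, 190.0], [298.0, 234.0], [266.0, 236.0], [265.0, 190.0]] [[476.0, -52.3, 38.0], [424.9, -39.8, 38.0], [432.1, -3.3, 38.0], [485.5, -17.1, 38.0]] [[24.7, -85.8, 38.0], [-27.9, -86.8, 38.0], [-30.2, -49.7, 38.0], [24.9, -49.4, 38.0]]
marked 0.89 [260.0, 182.0, 297.0, 237.0]
marked 0.19 [117.0, 42.0, 314.0, 84.0]
key_top 0.62 [427.0, 158.0, 456.0, 185.0]
plain1 0.93 [185.0, 182.0, 227.0, 238.0]
plain1 0.79 [224.0, 181.0, 267.0, 232.0]
```

View pics/w1.png

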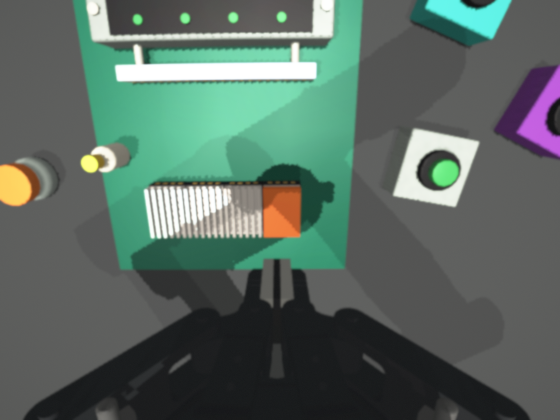

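Run:
```python
from h import *
import pickle; d=pickle.load(open("w1.pkl","rb"))
o=np.array([474,37,0]);yaw=-14.8*np.pi/180; c,si=np.cos(yaw),np.sin(yaw)
Rm=np.array([[c,-si,0],[si,c,0],[0,0,1]])
im=d["img"]; cv2.imwrite("pics/w1c.png",cv2.resize(im[170:300,140:330],None,fx=4,fy=4,interpolation=2)[:,:,::-1])
cv2.imwrite("pics/w1k.png",cv2.resize(im[110:220,380:490],None,fx=4,fy=4,interpolation=2)[:,:,::-1])
tom=lambda P:(P-o)@Rm
print("mat back corners",tom(back(d,[(120,269.5),(346,269.5)],4)))
h=cv2.cvtColor(im,cv2.COLOR_RGB2HSV)
g=(h[...,0]>60)&(h[...,0]<95)&(h[...,1]>110)
for v in [60,100,140,170,255]:
    xs=np.nonzero(g[v])[0]; print(v,xs.min(),xs.max(),tom(back(d,[(xs.min()-.5,v),(xs[xs<380].max()+.5,v)],4)).round(1).tolist())
for u in [130,140,320,335]:
    ys=np.nonzero(g[:,u])[0]; print(u,ys.max(),tom(back(d,[(u,ys.max()+.5)],4)).round(1).tolist())
kg=(h[...,0]>45)&(h[...,0]<75)&(h[...,1]>150)&(h[...,2]>90); kg[:,:380]=0
n,l,st,ce=cv2.connectedComponentsWithStats(kg.astype(np.uint8)); 
for i in range(1,n):
  if st[i,4]>50:
    for z in (50,55,60): print(st[i],ce[i],back(d,ce[i],z).round(1),tom(back(d,ce[i],z)).round(1))
```

```text
mat back corners [[ -93.08904628  148.28652082    4.        ]
 [ -93.82984937 -153.99786219    4.        ]]
60 83 358 [[163.6, 148.7, 4.0], [160.4, -151.2, 4.0]]
100 90 355 [[122.0, 148.3, 4.0], [119.3, -150.8, 4.0]]
140 97 352 [[77.5, 148.1, 4.0], [75.3, -150.4, 4.0]]
170 114 458 [[41.8, 133.8, 4.0], [40.1, -150.5, 4.0]]
255 118 345 [[-71.5, 148.0, 4.0], [-72.4, -151.9, 4.0]]
130 268 [[-91.5, 134.4, 4.0]]
140 268 [[-91.5, 120.8, 4.0]]
320 268 [[-92.1, -119.3, 4.0]]
335 268 [[-92.2, -139.2, 4.0]]
```

View pics/w1c.png

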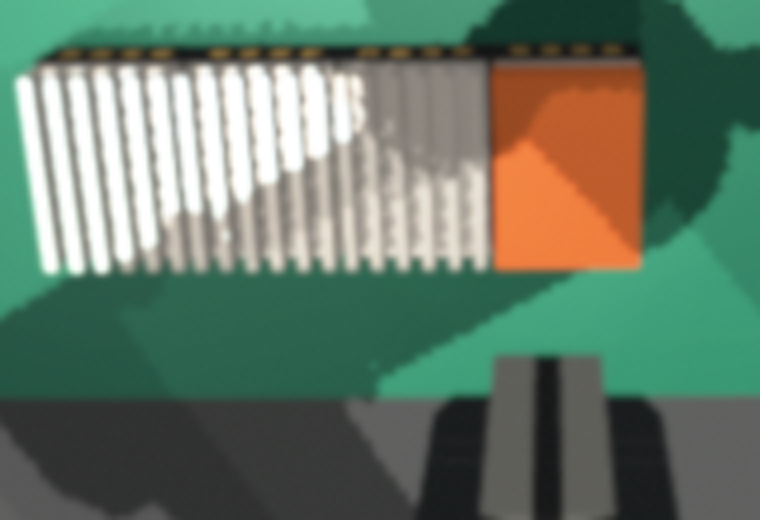

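View pics/w1k.png

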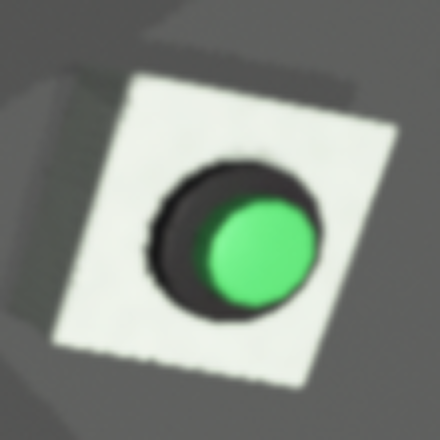

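Run:
```python
from h import *
import pickle; d=pickle.load(open("w1.pkl","rb"))
o=np.array([471.8,36.1,0]);yaw=-14.8*np.pi/180; c,si=np.cos(yaw),np.sin(yaw)
Rm=np.array([[c,-si,0],[si,c,0],[0,0,1]])
tom=lambda P:(P-o)@Rm
q=np.array([(493,269),(641,269),(643,68),(491,68)])/4+[140,170]
P=back(d,q,38); print("orange",P.round(1),tom(P).round(1),P.mean(0))
q=np.array([(138,75),(397,125),(303,387),(53,343)])/4+[380,110]
B=back(d,q,40); print("box",B.round(1),tom(B).round(1),B.mean(0), np.linalg.norm(B-np.roll(B,1,0),axis=1))
q=np.array([(16,76),(50,271)])/4+[140,170]; print("row left", tom(back(d,q,38)))
for z in (44,48,52,56,60): print(z,back(d,np.array([262,252])/4+[380,110],z).round(1))
ds={n:cam(n) for n in["scene","side"]}
# triangulate green key centre: subpixel centroids
obs=[(d,np.array([262,252])/4+[380,110])]
for n,(u,v) in {"scene":(190.5,189),"side":(373.5,189)}.items():
    dd=ds[n];h=cv2.cvtColor(dd["img"],cv2.COLOR_RGB2HSV)
    m=cv2.inRange(h,(50,150,80),(75,255,255)); mm=np.zeros_like(m); mm[int(v)-14:int(v)+14,int(u)-14:int(u)+14]=1
    ys,xs=np.nonzero((m>0)&(mm>0)); print(n,xs.mean(),ys.mean(),len(xs)); obs.append((dd,(xs.mean(),ys.mean())))
def tri(obs):
    A=np.zeros((3,3));b=np.zeros(3)
    for dd,uv in obs:
        r=ray(dd,uv)[0];r/=np.linalg.norm(r);Q=np.eye(3)-np.outer(r,r);A+=Q;b+=Q@dd["c"]
    return np.linalg.solve(A,b)
print(tri(obs),tri(obs[:2]),tri(obs[1:]),tri([obs[0],obs[2]]))
for dd,uv in obs: print(proj(dd,tri(obs)),uv)
```

```text
orange [[ 4.314e+02  2.000e-01  3.800e+01]
 [ 4.202e+02 -4.130e+01  3.800e+01]
 [ 4.785e+02 -5.610e+01  3.800e+01]
 [ 4.894e+02 -1.570e+01  3.800e+01]] [[-29.9 -45.   38. ]
 [-30.1 -88.   38. ]
 [ 30.  -87.4  38. ]
 [ 30.2 -45.6  38. ]] [454.88089908 -28.20350084  38.        ]
box [[ 509.1 -185.2   40. ]
 [ 478.7 -250.9   40. ]
 [ 411.4 -220.    40. ]
 [ 442.8 -152.9   40. ]] [[  92.6 -204.4   40. ]
 [  80.  -275.7   40. ]
 [   7.1 -263.    40. ]
 [  20.2 -190.1   40. ]] [ 460.48988089 -202.24094152   40.        ] [73.75097942 72.43718432 74.02780093 74.07049669]
row left [[ 28.71611363  86.35606984  38.        ]
 [-30.11558911  84.57518603  38.        ]]
44 [[ 454.9 -210.3   44. ]]
48 [[ 456.3 -208.4   48. ]]
52 [[ 457.7 -206.5   52. ]]
56 [[ 459.1 -204.6   56. ]]
60 [[ 460.4 -202.7   60. ]]
scene 189.96330275229357 187.62385321100916 109
side 372.5542168674699 189.09638554216866 83
[ 461.27147092 -202.1383342    57.17352514] [ 460.14287141 -202.7256888    55.70262015] [ 462.11411728 -201.50528061   56.65965737] [ 460.72375376 -202.38669169   58.12540967]
[[443.50404819 171.79378482]] [445.5 173. ]
[[189.30164521 186.95468689]] (np.float64(189.96330275229357), np.float64(187.62385321100916))
[[372.75797038 189.12959125]] (np.float64(372.5542168674699), np.float64(189.09638554216866))
```

Emit:
{"method": "arm_command", "body": {
  "rows": [
    {"dx": 0,"dy": 0.003,"dz": 0.035,"wx": 0,"wy": 1,"wz": 0,"gripper": 1},
    {"dx": 0.01,"dy": 0.006,"dz": 0.07,"wx": 0,"wy": 2,"wz": 0,"gripper": 1},
    {"dx": 0.04,"dy": 0.006,"dz": 0.09,"wx": 0,"wy": 3,"wz": 0,"gripper": 1},
    {"dx": 0.075,"dy": 0.006,"dz": 0.09,"wx": 0,"wy": 3,"wz": 0,"gripper": 1},
    {"dx": 0.11,"dy": 0.006,"dz": 0.09,"wx": 0,"wy": 3,"wz": 0,"gripper": 1},
    {"dx": 0.14,"dy": 0.006,"dz": 0.09,"wx": 0,"wy": 3,"wz": 0,"gripper": 1},
    {"dx": 0.16,"dy": 0.006,"dz": 0.09,"wx": 0,"wy": 3,"wz": 0,"gripper": 1},
    {"dx": 0.165,"dy": 0.006,"dz": 0.09,"wx": 0,"wy": 3,"wz": 0,"gripper": 1}
  ]
}}

```text
clock: 3.5
position: [397.9, -10.1, 65.2]
ee_rot: [0.719, -0.092, -0.684, -0.087]
contact_force: [0.6, 0.2, -0.1]
gripper_width: 0.2
```

```bash
cat > st.py <<'E'
from h import *
o=np.array([471.8,36.1,0]);yaw=-14.8*np.pi/180; c,si=np.cos(yaw),np.sin(yaw)
Rm=np.array([[c,-si,0],[si,c,0],[0,0,1]])
def st():
    s=arm.read_state(); M=R.from_quat(s["ee_rot"]).as_matrix()
    print("mat pos",((s["position"]-o)@Rm).round(2),"F mat",(s["contact_force"]@Rm).round(2),"tool axes in mat",(Rm.T@M).round(3).tolist(),s["clock"])
    return s,M
E
python3 - <<'E'
from st import *
st(); d=cam("wrist"); cv2.imwrite("pics/w2.png",d["img"][:,:,::-1])
E
```

```text
mat pos [-59.62 -63.55  65.23] F mat [ 0.49  0.37 -0.14] tool axes in mat [[0.05, 0.004, -0.999], [-0.001, -1.0, -0.004], [-0.999, 0.001, -0.05]] 3.5
```

View pics/w2.png

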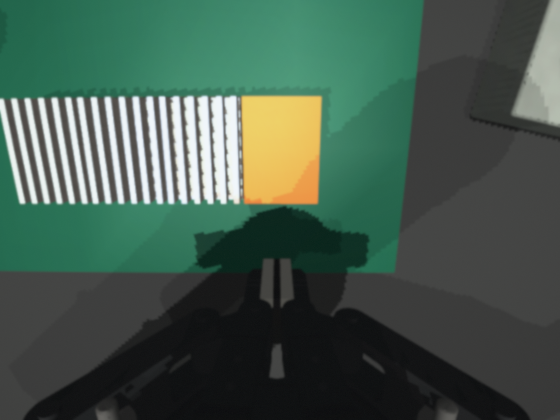

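Run:
```python
from st import *
st(); d=cam("wrist")
P=back(d,[(244,204.5),(319.5,204.5),(322,96),(241,96)],38); print(((P-o)@Rm).round(1))
st()
```

```text
mat pos [-59.08 -63.29  65.65] F mat [ 0.67 -0.64 -1.01] tool axes in mat [[0.051, 0.004, -0.999], [-0.0, -1.0, -0.004], [-0.999, 0.0, -0.051]] 3.55
[[-29.7 -45.   38. ]
 [-29.6 -88.3  38. ]
 [ 29.3 -87.4  38. ]
 [ 29.2 -44.8  38. ]]
mat pos [-58.32 -62.9   66.69] F mat [-1.34 -0.54 -0.05] tool axes in mat [[0.052, 0.004, -0.999], [0.001, -1.0, -0.004], [-0.999, -0.001, -0.052]] 3.6
```

Emit:
{"method": "arm_command", "body": {
  "rows": [
    {"dx": 0.012,"dy": 0.002,"dz": 0,"wx": 0,"wy": 0,"wz": 0,"gripper": 1},
    {"dx": 0.025,"dy": 0.0035,"dz": 0,"wx": 0,"wy": 0,"wz": 0,"gripper": 1},
    {"dx": 0.035,"dy": 0.0035,"dz": 0,"wx": 0,"wy": 0,"wz": 0,"gripper": 1},
    {"dx": 0.044,"dy": 0.0035,"dz": 0,"wx": 0,"wy": 0,"wz": 0,"gripper": 1},
    {"dx": 0.05,"dy": 0.0035,"dz": 0,"wx": 0,"wy": 0,"wz": 0,"gripper": 1},
    {"dx": 0.05,"dy": 0.0035,"dz": 0,"wx": 0,"wy": 0,"wz": 0,"gripper": 1},
    {"dx": 0.05,"dy": 0.0035,"dz": 0,"wx": 0,"wy": 0,"wz": 0,"gripper": 1},
    {"dx": 0.05,"dy": 0.0035,"dz": 0,"wx": 0,"wy": 0,"wz": 0,"gripper": 1}
  ]
}}

```text
clock: 4.4
position: [401.6, -13.6, 17.4]
ee_rot: [0.72, -0.092, -0.682, -0.088]
contact_force: [0.1, -0.4, -0.2]
gripper_width: -0.1
```

Run:
```python
from st import *
for _ in range(3): st(); d=cam("wrist")
cv2.imwrite("pics/w3.png",d["img"][:,:,::-1])
h=cv2.cvtColor(d["img"],cv2.COLOR_RGB2HSV); ora=cv2.inRange(h,(5,120,120),(28,255,255)); 
ys,xs=np.nonzero(ora[:,:400]); print(xs.min(),xs.max(),ys.min(),ys.max())
```

```text
mat pos [-55.22 -65.95  17.4 ] F mat [ 0.24 -0.39 -0.16] tool axes in mat [[0.054, 0.004, -0.999], [0.002, -1.0, -0.004], [-0.999, -0.002, -0.054]] 4.4
mat pos [-55.31 -66.01  17.33] F mat [-0.73  0.09  0.61] tool axes in mat [[0.054, 0.004, -0.999], [0.002, -1.0, -0.004], [-0.999, -0.002, -0.054]] 4.45
mat pos [-55.37 -66.09  17.25] F mat [ 0.07 -0.58  0.24] tool axes in mat [[0.053, 0.004, -0.999], [0.002, -1.0, -0.004], [-0.999, -0.001, -0.053]] 4.5
222 331 98 241
```

View pics/w3.png

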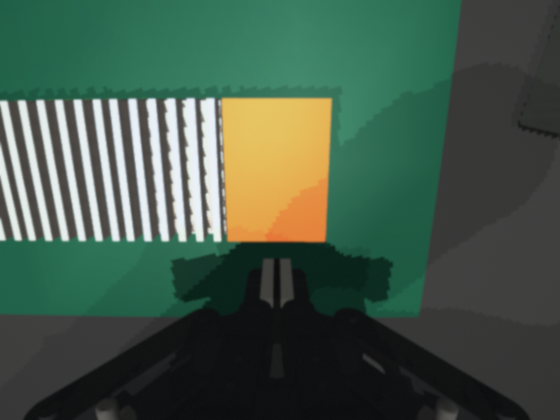

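Emit:
{"method": "arm_command", "body": {
  "rows": [
    {"dx": 0.0002,"dy": 0.0,"dz": -0.004,"wx": 0,"wy": 0,"wz": 0,"gripper": 1},
    {"dx": 0.0005,"dy": 0.0,"dz": -0.009,"wx": 0,"wy": 0,"wz": 0,"gripper": 1},
    {"dx": 0.0008,"dy": 0.0,"dz": -0.014,"wx": 0,"wy": 0,"wz": 0,"gripper": 1},
    {"dx": 0.001,"dy": 0.0001,"dz": -0.018,"wx": 0,"wy": 0,"wz": 0,"gripper": 1},
    {"dx": 0.0012,"dy": 0.0001,"dz": -0.022,"wx": 0,"wy": 0,"wz": 0,"gripper": 1},
    {"dx": 0.0014,"dy": 0.0001,"dz": -0.026,"wx": 0,"wy": 0,"wz": 0,"gripper": 1},
    {"dx": 0.0016,"dy": 0.0001,"dz": -0.03,"wx": 0,"wy": 0,"wz": 0,"gripper": 1},
    {"dx": 0.0018,"dy": 0.0001,"dz": -0.034,"wx": 0,"wy": 0,"wz": 0,"gripper": 1}
  ]
}}

```text
clock: 5.35
position: [434.5, -22.5, 17.1]
ee_rot: [0.72, -0.092, -0.682, -0.088]
contact_force: [-0.6, -0.2, -0.0]
gripper_width: 0.0
```

Run:
```python
from st import *
import pickle
st(); d=cam("wrist");s,M=st()
cv2.imwrite("pics/w4.png",d["img"][:,:,::-1])
h=cv2.cvtColor(d["img"],cv2.COLOR_RGB2HSV); ora=cv2.inRange(h,(5,120,120),(28,255,255)); 
n,l,stt,ce=cv2.connectedComponentsWithStats(ora); i=1+np.argmax(stt[1:,4]); q=quad(l==i)[0]; print(q.tolist(),((back(d,q,38)-o)@Rm).round(1).tolist())
d=pickle.load(open("w1.pkl","rb")); print("shoe",((back(d,[(117,80),(316,78)],34)-o)@Rm).round(1))
```

```text
mat pos [-21.09 -66.15  17.07] F mat [-0.56 -0.4  -0.04] tool axes in mat [[0.053, 0.004, -0.999], [0.002, -1.0, -0.003], [-0.999, -0.001, -0.053]] 5.35
mat pos [-20.28 -65.8   17.19] F mat [0.16 0.24 0.19] tool axes in mat [[0.054, 0.004, -0.999], [0.002, -1.0, -0.004], [-0.999, -0.002, -0.054]] 5.4
[[329.0, 137.0], [323.0, 270.0], [231.0, 270.0], [224.0, 138.0]] [[48.4, -86.9, 38.0], [-8.7, -87.0, 38.0], [-8.9, -46.5, 38.0], [47.9, -45.8, 38.0]]
shoe [[ 142.   100.6   34. ]
 [ 141.9 -100.9   34. ]]
```

View pics/w4.png

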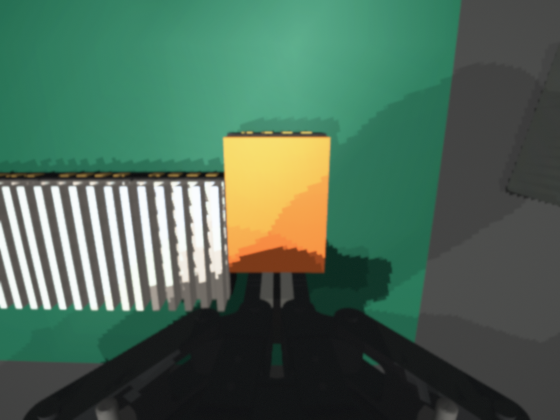

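Emit:
{"method": "arm_command", "body": {
  "rows": [
    {"dx": 0.0003,"dy": 0.0,"dz": -0.005,"wx": 0,"wy": 0,"wz": 0,"gripper": 1},
    {"dx": 0.0005,"dy": 0.0001,"dz": -0.01,"wx": 0,"wy": 0,"wz": 0,"gripper": 1},
    {"dx": 0.0008,"dy": 0.0001,"dz": -0.015,"wx": 0,"wy": 0,"wz": 0,"gripper": 1},
    {"dx": 0.001,"dy": 0.0001,"dz": -0.02,"wx": 0,"wy": 0,"wz": 0,"gripper": 1},
    {"dx": 0.0013,"dy": 0.0002,"dz": -0.025,"wx": 0,"wy": 0,"wz": 0,"gripper": 1},
    {"dx": 0.0016,"dy": 0.0002,"dz": -0.03,"wx": 0,"wy": 0,"wz": 0,"gripper": 1},
    {"dx": 0.0018,"dy": 0.0002,"dz": -0.035,"wx": 0,"wy": 0,"wz": 0,"gripper": 1},
    {"dx": 0.0021,"dy": 0.0002,"dz": -0.04,"wx": 0,"wy": 0,"wz": 0,"gripper": 1}
  ]
}}

```text
clock: 6.2
position: [474.5, -32.7, 17.2]
ee_rot: [0.72, -0.092, -0.682, -0.088]
contact_force: [-1.0, 0.4, 0.1]
gripper_width: 0.1
```

Run:
```python
from st import *
st()
```

```text
mat pos [ 20.21 -65.86  17.22] F mat [-1.03  0.12  0.11] tool axes in mat [[0.054, 0.004, -0.999], [0.002, -1.0, -0.004], [-0.999, -0.002, -0.054]] 6.2
```

Emit:
{"method": "arm_command", "body": {
  "rows": [
    {"dx": 0.0003,"dy": 0.0,"dz": -0.005,"wx": 0,"wy": 0,"wz": 0,"gripper": 1},
    {"dx": 0.0005,"dy": 0.0001,"dz": -0.01,"wx": 0,"wy": 0,"wz": 0,"gripper": 1},
    {"dx": 0.0008,"dy": 0.0001,"dz": -0.015,"wx": 0,"wy": 0,"wz": 0,"gripper": 1},
    {"dx": 0.001,"dy": 0.0001,"dz": -0.02,"wx": 0,"wy": 0,"wz": 0,"gripper": 1},
    {"dx": 0.0013,"dy": 0.0002,"dz": -0.025,"wx": 0,"wy": 0,"wz": 0,"gripper": 1},
    {"dx": 0.0016,"dy": 0.0002,"dz": -0.03,"wx": 0,"wy": 0,"wz": 0,"gripper": 1},
    {"dx": 0.0018,"dy": 0.0002,"dz": -0.035,"wx": 0,"wy": 0,"wz": 0,"gripper": 1},
    {"dx": 0.0021,"dy": 0.0002,"dz": -0.04,"wx": 0,"wy": 0,"wz": 0,"gripper": 1}
  ]
}}

```text
clock: 7.0
position: [513.6, -43.1, 17.3]
ee_rot: [0.72, -0.092, -0.682, -0.088]
contact_force: [-0.9, 0.7, -0.3]
gripper_width: -0.2
```

Run:
```python
from st import *
st()
d=cam("wrist"); st()
cv2.imwrite("pics/w5.png",d["img"][:,:,::-1])
d=cam("scene"); cv2.imwrite("pics/s5.png",cv2.resize(d["img"][140:320,160:430],None,fx=2.9,fy=2.9,interpolation=2)[:,:,::-1])
```

```text
mat pos [ 60.69 -65.92  17.27] F mat [-1.06  0.47 -0.27] tool axes in mat [[0.054, 0.004, -0.999], [0.002, -1.0, -0.004], [-0.999, -0.002, -0.054]] 7.0
mat pos [ 61.72 -65.62  17.4 ] F mat [ 0.63  0.4  -0.54] tool axes in mat [[0.055, 0.004, -0.998], [0.002, -1.0, -0.004], [-0.998, -0.002, -0.055]] 7.05
```

View pics/w5.png

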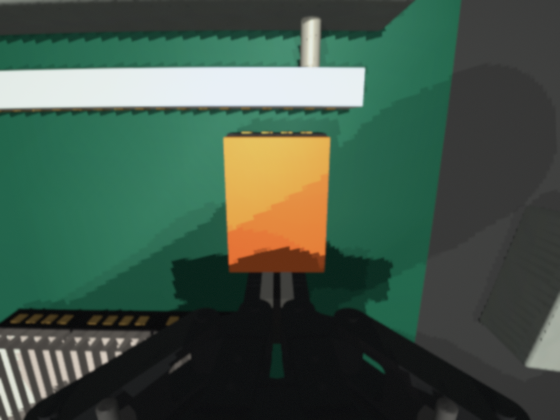

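View pics/s5.png

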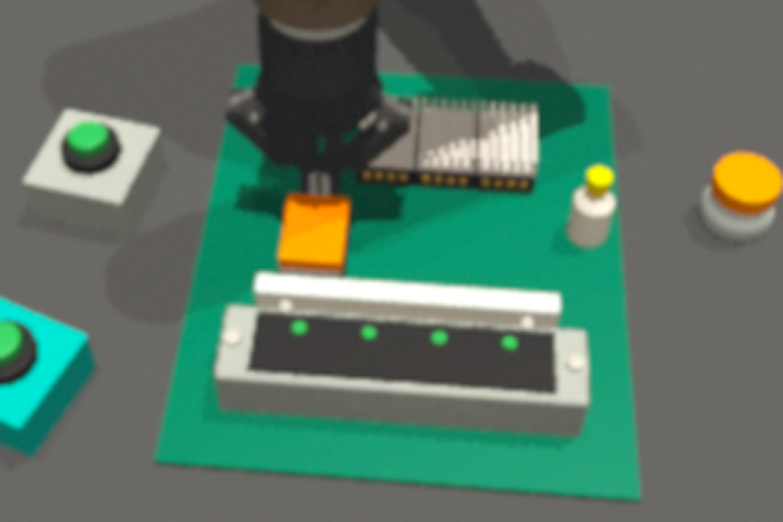

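Emit:
{"method": "arm_command", "body": {
  "rows": [
    {"dx": 0.0001,"dy": 0.0,"dz": -0.002,"wx": 0,"wy": 0,"wz": 0,"gripper": 1},
    {"dx": 0.0002,"dy": 0.0,"dz": -0.004,"wx": 0,"wy": 0,"wz": 0,"gripper": 1},
    {"dx": 0.0003,"dy": 0.0,"dz": -0.006,"wx": 0,"wy": 0,"wz": 0,"gripper": 1},
    {"dx": 0.0004,"dy": 0.0,"dz": -0.008,"wx": 0,"wy": 0,"wz": 0,"gripper": 1},
    {"dx": 0.0005,"dy": 0.0001,"dz": -0.01,"wx": 0,"wy": 0,"wz": 0,"gripper": 1},
    {"dx": 0.0006,"dy": 0.0001,"dz": -0.012,"wx": 0,"wy": 0,"wz": 0,"gripper": 1},
    {"dx": 0.0007,"dy": 0.0001,"dz": -0.014,"wx": 0,"wy": 0,"wz": 0,"gripper": 1},
    {"dx": 0.0008,"dy": 0.0001,"dz": -0.016,"wx": 0,"wy": 0,"wz": 0,"gripper": 1}
  ]
}}

```text
clock: 7.9
position: [526.0, -47.4, 16.9]
ee_rot: [0.718, -0.092, -0.684, -0.088]
contact_force: [-9.7, 4.0, 6.8]
gripper_width: 0.1
```

Run:
```python
from st import *
st()
d=cam("wrist"); st()
cv2.imwrite("pics/w6.png",d["img"][:,:,::-1])
for r in (38,40,42): print("housing",((back(d,[(300,r)],46)-o)@Rm).round(1))
```

```text
mat pos [ 73.72 -66.87  16.88] F mat [-10.42   1.36   6.83] tool axes in mat [[0.048, 0.003, -0.999], [-0.0, -1.0, -0.003], [-0.999, 0.001, -0.048]] 7.9
mat pos [ 74.07 -66.83  16.9 ] F mat [-7.91  1.22  3.92] tool axes in mat [[0.048, 0.003, -0.999], [-0.0, -1.0, -0.003], [-0.999, 0.0, -0.048]] 7.95
housing [[176.6 -75.   46. ]]
housing [[176. -75.  46.]]
housing [[175.4 -75.   46. ]]
```

View pics/w6.png

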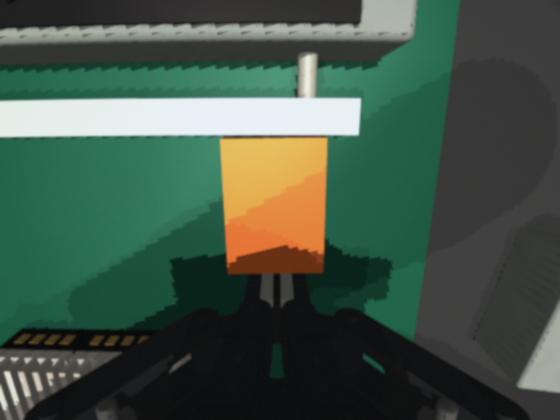

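Emit:
{"method": "arm_command", "body": {
  "rows": [
    {"dx": -0.001,"dy": 0.0,"dz": -0.004,"wx": 0,"wy": 0,"wz": 0,"gripper": 1},
    {"dx": -0.001,"dy": 0.0,"dz": -0.005,"wx": 0,"wy": 0,"wz": 0,"gripper": 1},
    {"dx": -0.001,"dy": 0.0,"dz": -0.006,"wx": 0,"wy": 0,"wz": 0,"gripper": 1},
    {"dx": -0.001,"dy": 0.0,"dz": -0.007,"wx": 0,"wy": 0,"wz": 0,"gripper": 1},
    {"dx": -0.001,"dy": 0.0,"dz": -0.008,"wx": 0,"wy": 0,"wz": 0,"gripper": 1},
    {"dx": -0.001,"dy": 0.0,"dz": -0.009,"wx": 0,"wy": 0,"wz": 0,"gripper": 1},
    {"dx": -0.001,"dy": 0.0,"dz": -0.01,"wx": 0,"wy": 0,"wz": 0,"gripper": 1},
    {"dx": -0.001,"dy": 0.0,"dz": -0.01,"wx": 0,"wy": 0,"wz": 0,"gripper": 1}
  ]
}}

```text
clock: 8.75
position: [533.0, -50.0, 17.2]
ee_rot: [0.716, -0.093, -0.686, -0.088]
contact_force: [-4.6, 3.5, -0.3]
gripper_width: -0.1
```

Run:
```python
from st import *
st()
```

```text
mat pos [ 81.18 -67.6   17.19] F mat [-5.34  2.25 -0.29] tool axes in mat [[0.042, 0.002, -0.999], [-0.002, -1.0, -0.002], [-0.999, 0.002, -0.042]] 8.75
```

Emit:
{"method": "arm_command", "body": {
  "rows": [
    {"dx": -0.0005,"dy": -0.0005,"dz": -0.003,"wx": 0,"wy": 0.5,"wz": 0,"gripper": 1},
    {"dx": -0.0005,"dy": -0.0005,"dz": -0.004,"wx": 0,"wy": 0.5,"wz": 0,"gripper": 1},
    {"dx": -0.0005,"dy": -0.001,"dz": -0.005,"wx": 0,"wy": 0.5,"wz": 0,"gripper": 1},
    {"dx": -0.0005,"dy": -0.001,"dz": -0.006,"wx": 0,"wy": 0.5,"wz": 0,"gripper": 1},
    {"dx": -0.0005,"dy": -0.001,"dz": -0.006,"wx": 0,"wy": 0.5,"wz": 0,"gripper": 1},
    {"dx": -0.0005,"dy": -0.001,"dz": -0.006,"wx": 0,"wy": 0.5,"wz": 0,"gripper": 1},
    {"dx": -0.0005,"dy": -0.001,"dz": -0.006,"wx": 0,"wy": 0.5,"wz": 0,"gripper": 1},
    {"dx": -0.0005,"dy": -0.001,"dz": -0.006,"wx": 0,"wy": 0.5,"wz": 0,"gripper": 1}
  ]
}}

```text
clock: 9.55
position: [535.8, -50.7, 16.9]
ee_rot: [0.716, -0.094, -0.686, -0.087]
contact_force: [-6.6, 2.8, 1.0]
gripper_width: 0.3
```

Run:
```python
from st import *
st();d=cam("wrist"); st()
cv2.imwrite("pics/w7.png",d["img"][:,:,::-1])
```

```text
mat pos [ 84.07 -67.53  16.92] F mat [-7.07  1.03  0.99] tool axes in mat [[0.044, 0.001, -0.999], [-0.005, -1.0, -0.001], [-0.999, 0.005, -0.044]] 9.55
mat pos [ 84.08 -67.51  16.91] F mat [-7.21  2.    0.79] tool axes in mat [[0.044, 0.001, -0.999], [-0.005, -1.0, -0.001], [-0.999, 0.005, -0.044]] 9.6
```

View pics/w7.png

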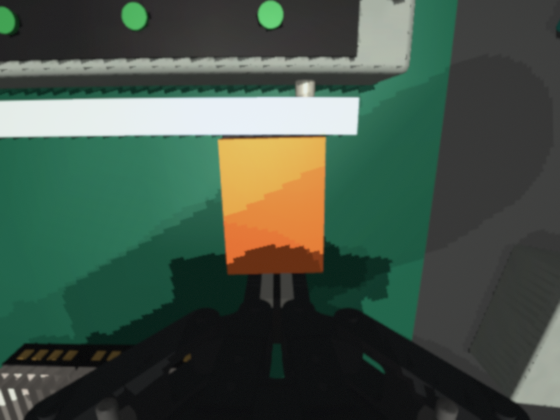

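Emit:
{"method": "arm_command", "body": {
  "rows": [
    {"dx": -0.0005,"dy": -0.0005,"dz": -0.004,"wx": 0,"wy": 0.5,"wz": 0,"gripper": 1},
    {"dx": -0.0005,"dy": -0.0005,"dz": -0.005,"wx": 0,"wy": 0.5,"wz": 0,"gripper": 1},
    {"dx": -0.0005,"dy": -0.001,"dz": -0.006,"wx": 0,"wy": 0.5,"wz": 0,"gripper": 1},
    {"dx": -0.0005,"dy": -0.001,"dz": -0.0065,"wx": 0,"wy": 0.5,"wz": 0,"gripper": 1},
    {"dx": -0.0005,"dy": -0.001,"dz": -0.007,"wx": 0,"wy": 0.5,"wz": 0,"gripper": 1},
    {"dx": -0.0005,"dy": -0.001,"dz": -0.007,"wx": 0,"wy": 0.5,"wz": 0,"gripper": 1},
    {"dx": -0.0005,"dy": -0.001,"dz": -0.007,"wx": 0,"wy": 0.5,"wz": 0,"gripper": 1},
    {"dx": -0.0005,"dy": -0.001,"dz": -0.007,"wx": 0,"wy": 0.5,"wz": 0,"gripper": 1}
  ]
}}

```text
clock: 10.4
position: [539.4, -51.6, 16.8]
ee_rot: [0.717, -0.096, -0.685, -0.086]
contact_force: [-5.8, 3.3, 2.0]
gripper_width: 0.1
```

Run:
```python
from st import *
st()
```

```text
mat pos [ 87.76 -67.51  16.82] F mat [-6.45  1.69  1.96] tool axes in mat [[0.046, -0.0, -0.999], [-0.007, -1.0, -0.0], [-0.999, 0.007, -0.046]] 10.4
```

Emit:
{"method": "arm_command", "body": {
  "rows": [
    {"dx": -0.0008,"dy": -0.0005,"dz": -0.004,"wx": 0,"wy": 0.5,"wz": -0.3,"gripper": 1},
    {"dx": -0.0008,"dy": -0.0005,"dz": -0.005,"wx": 0,"wy": 0.5,"wz": -0.3,"gripper": 1},
    {"dx": -0.0008,"dy": -0.001,"dz": -0.006,"wx": 0,"wy": 0.5,"wz": -0.3,"gripper": 1},
    {"dx": -0.0008,"dy": -0.001,"dz": -0.0065,"wx": 0,"wy": 0.5,"wz": -0.3,"gripper": 1},
    {"dx": -0.0008,"dy": -0.001,"dz": -0.007,"wx": 0,"wy": 0.5,"wz": -0.3,"gripper": 1},
    {"dx": -0.0008,"dy": -0.001,"dz": -0.007,"wx": 0,"wy": 0.5,"wz": -0.3,"gripper": 1},
    {"dx": -0.0008,"dy": -0.001,"dz": -0.007,"wx": 0,"wy": 0.5,"wz": -0.3,"gripper": 1},
    {"dx": -0.0008,"dy": -0.001,"dz": -0.007,"wx": 0,"wy": 0.5,"wz": -0.3,"gripper": 1}
  ]
}}

```text
clock: 11.2
position: [540.1, -52.2, 16.8]
ee_rot: [0.716, -0.096, -0.686, -0.088]
contact_force: [-12.4, 7.7, 7.4]
gripper_width: -0.3
```

Run:
```python
from st import *
st()
```

```text
mat pos [ 88.57 -67.98  16.79] F mat [-14.01   4.28   7.45] tool axes in mat [[0.043, -0.001, -0.999], [-0.006, -1.0, 0.001], [-0.999, 0.006, -0.043]] 11.2
```

Emit:
{"method": "arm_command", "body": {
  "rows": [
    {"dx": -0.0015,"dy": -0.0015,"dz": -0.006,"wx": 0,"wy": 0.3,"wz": 0,"gripper": 1},
    {"dx": -0.002,"dy": -0.002,"dz": -0.0065,"wx": 0,"wy": 0.3,"wz": 0,"gripper": 1},
    {"dx": -0.0022,"dy": -0.002,"dz": -0.007,"wx": 0,"wy": 0.3,"wz": 0,"gripper": 1},
    {"dx": -0.0022,"dy": -0.002,"dz": -0.0075,"wx": 0,"wy": 0.3,"wz": 0,"gripper": 1},
    {"dx": -0.0022,"dy": -0.002,"dz": -0.0075,"wx": 0,"wy": 0.3,"wz": 0,"gripper": 1},
    {"dx": -0.0022,"dy": -0.002,"dz": -0.0075,"wx": 0,"wy": 0.3,"wz": 0,"gripper": 1},
    {"dx": -0.0022,"dy": -0.002,"dz": -0.0075,"wx": 0,"wy": 0.3,"wz": 0,"gripper": 1},
    {"dx": -0.0022,"dy": -0.002,"dz": -0.0075,"wx": 0,"wy": 0.3,"wz": 0,"gripper": 1}
  ]
}}

```text
clock: 12.0
position: [540.2, -52.0, 17.0]
ee_rot: [0.712, -0.097, -0.69, -0.087]
contact_force: [-12.4, 9.3, 2.5]
gripper_width: 0.4
```

Run:
```python
from st import *
st();d=cam("wrist"); st()
cv2.imwrite("pics/w8.png",d["img"][:,:,::-1])
```

```text
mat pos [ 88.67 -67.74  16.98] F mat [-14.39   5.82   2.52] tool axes in mat [[0.033, -0.004, -0.999], [-0.011, -1.0, 0.003], [-0.999, 0.01, -0.033]] 12.0
mat pos [ 88.66 -67.73  16.98] F mat [-14.31   5.12   1.53] tool axes in mat [[0.033, -0.004, -0.999], [-0.011, -1.0, 0.003], [-0.999, 0.01, -0.033]] 12.05
```

View pics/w8.png

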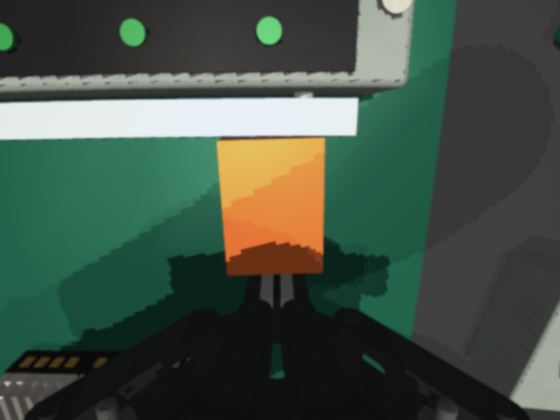

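Emit:
{"method": "arm_command", "body": {
  "rows": [
    {"dx": -0.002,"dy": -0.002,"dz": -0.007,"wx": 0,"wy": 0.6,"wz": 0,"gripper": 1},
    {"dx": -0.002,"dy": -0.002,"dz": -0.0075,"wx": 0,"wy": 0.6,"wz": 0,"gripper": 1},
    {"dx": -0.002,"dy": -0.002,"dz": -0.0075,"wx": 0,"wy": 0.6,"wz": 0,"gripper": 1},
    {"dx": -0.002,"dy": -0.002,"dz": -0.0075,"wx": 0,"wy": 0.6,"wz": 0,"gripper": 1},
    {"dx": -0.002,"dy": -0.002,"dz": -0.0075,"wx": 0,"wy": 0.6,"wz": 0,"gripper": 1},
    {"dx": -0.002,"dy": -0.002,"dz": -0.0075,"wx": 0,"wy": 0.6,"wz": 0,"gripper": 1},
    {"dx": -0.002,"dy": -0.002,"dz": -0.0075,"wx": 0,"wy": 0.6,"wz": 0,"gripper": 1},
    {"dx": -0.002,"dy": -0.002,"dz": -0.0075,"wx": 0,"wy": 0.6,"wz": 0,"gripper": 1}
  ]
}}

```text
clock: 12.85
position: [540.2, -52.0, 17.0]
ee_rot: [0.71, -0.1, -0.692, -0.086]
contact_force: [-13.0, 8.9, 3.2]
gripper_width: 0.0
```

Run:
```python
from st import *
for _ in range(3): st();d=cam("side")
cv2.imwrite("pics/sd8.png",cv2.resize(d["img"][140:300,160:400],None,fx=3.3,fy=3.3,interpolation=2)[:,:,::-1])
st()
```

```text
mat pos [ 88.63 -67.68  17.03] F mat [-14.83   5.32   3.15] tool axes in mat [[0.028, -0.006, -1.0], [-0.016, -1.0, 0.005], [-0.999, 0.015, -0.028]] 12.85
mat pos [ 88.62 -67.69  17.04] F mat [-15.28   4.55   4.31] tool axes in mat [[0.028, -0.006, -1.0], [-0.016, -1.0, 0.005], [-0.999, 0.015, -0.028]] 12.9
mat pos [ 88.63 -67.69  17.04] F mat [-14.98   4.08   3.04] tool axes in mat [[0.028, -0.006, -1.0], [-0.016, -1.0, 0.005], [-0.999, 0.015, -0.028]] 12.95
mat pos [ 88.63 -67.68  17.05] F mat [-15.4    4.86   3.73] tool axes in mat [[0.028, -0.006, -1.0], [-0.016, -1.0, 0.005], [-0.999, 0.015, -0.028]] 13.0
```

View pics/sd8.png

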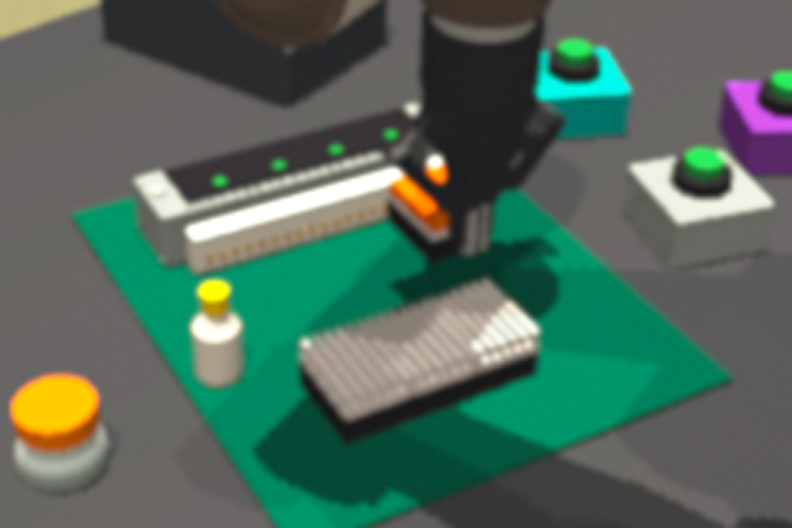

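Emit:
{"method": "arm_command", "body": {
  "rows": [
    {"dx": 0,"dy": 0,"dz": -0.003,"wx": 0,"wy": 0,"wz": 0,"gripper": 1},
    {"dx": 0,"dy": 0,"dz": 0.001,"wx": 0,"wy": 0,"wz": 0,"gripper": 1},
    {"dx": 0,"dy": 0,"dz": 0.005,"wx": 0,"wy": 0,"wz": 0,"gripper": 1},
    {"dx": 0,"dy": 0,"dz": 0.01,"wx": 0,"wy": 0,"wz": 0,"gripper": 1},
    {"dx": 0,"dy": 0,"dz": 0.015,"wx": 0,"wy": 0,"wz": 0,"gripper": 1},
    {"dx": -0.01,"dy": 0,"dz": 0.018,"wx": 0,"wy": 0,"wz": 0,"gripper": 1},
    {"dx": -0.04,"dy": 0,"dz": 0.018,"wx": 0,"wy": 0,"wz": 0,"gripper": 1},
    {"dx": -0.08,"dy": 0,"dz": 0.018,"wx": 0,"wy": 0,"wz": 0,"gripper": 1}
  ]
}}

```text
clock: 13.8
position: [519.6, -45.7, 96.5]
ee_rot: [0.709, -0.1, -0.693, -0.086]
contact_force: [-0.2, 0.2, 0.1]
gripper_width: -0.2
```

Run:
```python
from st import *
s,M=st(); print(s["position"])
d=cam("wrist"); s,M=st()
cv2.imwrite("pics/w9.png",d["img"][:,:,::-1])
```

```text
mat pos [ 67.09 -66.88  96.54] F mat [-0.26  0.12  0.15] tool axes in mat [[0.025, -0.006, -1.0], [-0.017, -1.0, 0.005], [-1.0, 0.017, -0.025]] 13.8
[519.57486551 -45.7018542   96.54302907]
mat pos [ 71.91 -64.96 104.51] F mat [0.69 1.43 4.74] tool axes in mat [[0.039, -0.003, -0.999], [-0.012, -1.0, 0.003], [-0.999, 0.012, -0.04]] 13.85
```

View pics/w9.png

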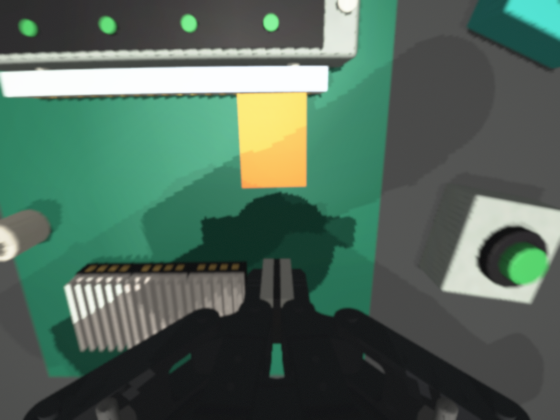

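Run:
```python
from st import *
s,M=st(); D=M.T@(np.array([460,-202.5,105])-s["position"]); print(s["position"],D)
z=-Rm[:,0];x=np.array([0,0,-1.]);y=np.cross(z,x)
print(R.from_matrix(M.T@np.c_[x,y,z]).as_rotvec(degrees=True))
```

```text
mat pos [ 71.91 -64.96 104.51] F mat [0.69 1.43 4.74] tool axes in mat [[0.039, -0.003, -0.999], [-0.012, -1.0, 0.003], [-0.999, 0.012, -0.04]] 13.85
[524.73580342 -45.07299505 104.51265214] [  0.67028759 168.80967402  21.84189349]
[-0.18184974 -2.26300413 -0.68937023]
```

Emit:
{"method": "arm_command", "body": {
  "rows": [
    {"dx": 0,"dy": 0.025,"dz": 0.003,"wx": 0,"wy": -0.5,"wz": -0.2,"gripper": 1},
    {"dx": 0,"dy": 0.06,"dz": 0.008,"wx": 0,"wy": -1,"wz": -0.4,"gripper": 1},
    {"dx": 0,"dy": 0.095,"dz": 0.013,"wx": 0,"wy": -1.5,"wz": -0.5,"gripper": 1},
    {"dx": 0,"dy": 0.13,"dz": 0.018,"wx": 0,"wy": -2.2,"wz": -0.7,"gripper": 1},
    {"dx": 0,"dy": 0.155,"dz": 0.021,"wx": 0,"wy": -2.2,"wz": -0.7,"gripper": 1},
    {"dx": 0,"dy": 0.169,"dz": 0.022,"wx": 0,"wy": -2.2,"wz": -0.7,"gripper": 1},
    {"dx": 0,"dy": 0.169,"dz": 0.022,"wx": 0,"wy": -2.2,"wz": -0.7,"gripper": 1},
    {"dx": 0,"dy": 0.169,"dz": 0.022,"wx": 0,"wy": -2.2,"wz": -0.7,"gripper": 1}
  ]
}}

```text
clock: 14.65
position: [460.2, -202.4, 106.0]
ee_rot: [0.702, -0.092, -0.7, -0.092]
contact_force: [0.4, -0.6, 0.5]
gripper_width: 0.3
```

Run:
```python
from st import *
s,M=st(); 
d=cam("wrist"); d=cam("wrist");s,M=st(); print(s["position"])
cv2.imwrite("pics/w10.png",d["img"][:,:,::-1])
print(proj(d,[[460,-202.5,58]]))
d=cam("scene"); cv2.imwrite("pics/s10.png",cv2.resize(d["img"][140:320,140:410],None,fx=2.9,fy=2.9,interpolation=2)[:,:,::-1])
```

```text
mat pos [  49.68 -233.61  106.  ] F mat [ 0.49 -0.48  0.48] tool axes in mat [[0.002, -0.003, -1.0], [0.0, -1.0, 0.003], [-1.0, -0.0, -0.002]] 14.65
mat pos [  49.69 -233.05  105.83] F mat [-0.37 -0.58 -1.23] tool axes in mat [[0.002, -0.002, -1.0], [0.0, -1.0, 0.002], [-1.0, -0.0, -0.002]] 14.75
[ 460.30758387 -201.91509341  105.83116388]
[[276.51761397 236.71934932]]
```

View pics/w10.png

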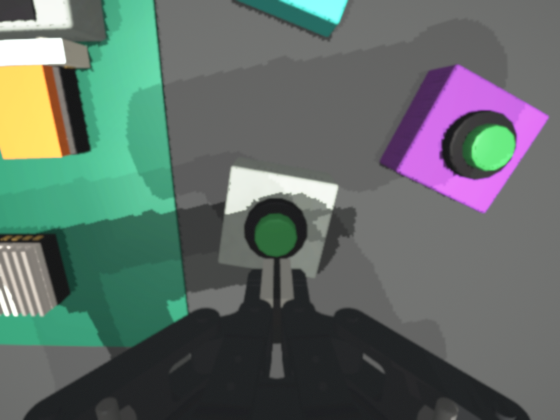

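View pics/s10.png

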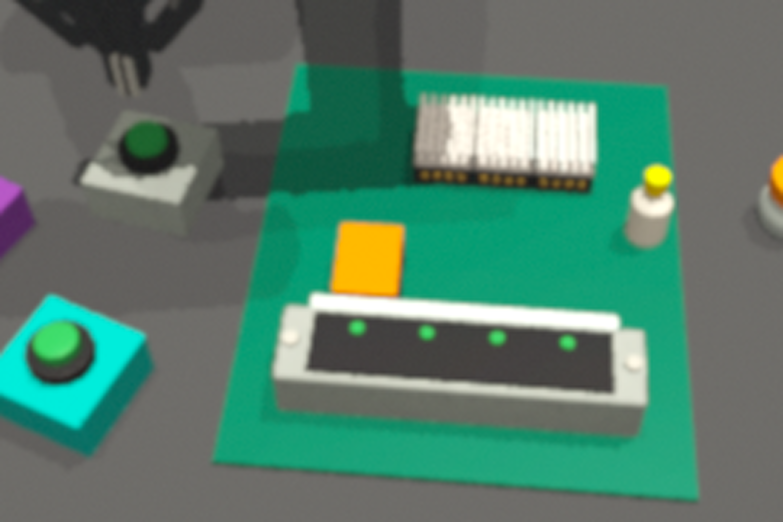

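Emit:
{"method": "arm_command", "body": {
  "rows": [
    {"dx": 0.01,"dy": 0,"dz": 0,"wx": 0,"wy": 0,"wz": 0,"gripper": 1},
    {"dx": 0.02,"dy": 0,"dz": 0,"wx": 0,"wy": 0,"wz": 0,"gripper": 1},
    {"dx": 0.03,"dy": 0,"dz": 0,"wx": 0,"wy": 0,"wz": 0,"gripper": 1},
    {"dx": 0.038,"dy": 0,"dz": 0,"wx": 0,"wy": 0,"wz": 0,"gripper": 1},
    {"dx": 0.043,"dy": 0,"dz": 0,"wx": 0,"wy": 0,"wz": 0,"gripper": 1},
    {"dx": 0.046,"dy": 0,"dz": 0,"wx": 0,"wy": 0,"wz": 0,"gripper": 1},
    {"dx": 0.049,"dy": 0,"dz": 0,"wx": 0,"wy": 0,"wz": 0,"gripper": 1},
    {"dx": 0.052,"dy": 0,"dz": 0,"wx": 0,"wy": 0,"wz": 0,"gripper": 1}
  ]
}}

```text
clock: 15.6
position: [459.9, -201.9, 55.5]
ee_rot: [-0.701, 0.092, 0.701, 0.091]
contact_force: [-9.6, 8.5, 33.4]
gripper_width: 0.4
```

Run:
```python
from st import *
s,M=st();print(s["position"])
```

```text
mat pos [  49.25 -233.12   55.54] F mat [-11.43   5.73  33.35] tool axes in mat [[-0.0, -0.001, -1.0], [-0.001, -1.0, 0.001], [-1.0, 0.001, 0.0]] 15.6
[ 459.86596269 -201.86973568   55.53897548]
```

Emit:
{"method": "arm_command", "body": {
  "rows": [
    {"dx": -0.002,"dy": 0,"dz": 0,"wx": 0,"wy": 0,"wz": 0,"gripper": 1},
    {"dx": -0.006,"dy": 0,"dz": 0,"wx": 0,"wy": 0,"wz": 0,"gripper": 1},
    {"dx": -0.015,"dy": 0,"dz": 0,"wx": 0,"wy": 0,"wz": 0,"gripper": 1},
    {"dx": -0.04,"dy": 0,"dz": 0,"wx": 0,"wy": 0,"wz": 0,"gripper": 1},
    {"dx": -0.07,"dy": 0,"dz": 0,"wx": 0,"wy": 0,"wz": 0,"gripper": 1},
    {"dx": -0.1,"dy": 0,"dz": 0,"wx": 0,"wy": 0,"wz": 0,"gripper": 1},
    {"dx": -0.1,"dy": 0,"dz": 0,"wx": 0,"wy": 0,"wz": 0,"gripper": 1},
    {"dx": -0.1,"dy": 0,"dz": 0,"wx": 0,"wy": 0,"wz": 0,"gripper": 1}
  ]
}}

```text
clock: 16.4
position: [460.4, -201.9, 156.4]
ee_rot: [0.702, -0.092, -0.7, -0.091]
contact_force: [-0.9, 0.3, -0.4]
gripper_width: 0.1
```

Run:
```python
from st import *
s,M=st();print(s["position"])
for n in ["scene","wrist","side"]:
    d=cam(n); im=d["img"]
    if n=="scene": im=cv2.resize(im[140:320,140:410],None,fx=2.9,fy=2.9,interpolation=2)
    if n=="side":
        im=cv2.resize(im[140:300,160:410],None,fx=3.2,fy=3.2,interpolation=2)
    cv2.imwrite(f"pics/f_{n}.png",im[:,:,::-1])
```

```text
mat pos [  49.75 -232.98  156.4 ] F mat [-0.91  0.05 -0.41] tool axes in mat [[0.002, -0.001, -1.0], [0.0, -1.0, 0.001], [-1.0, -0.0, -0.002]] 16.4
[ 460.38871912 -201.8565184   156.40219986]
```

View pics/f_scene.png

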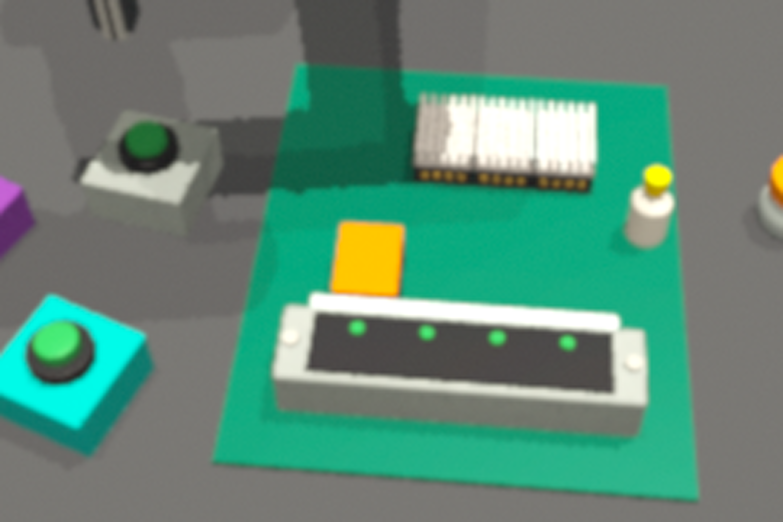

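View pics/f_side.png

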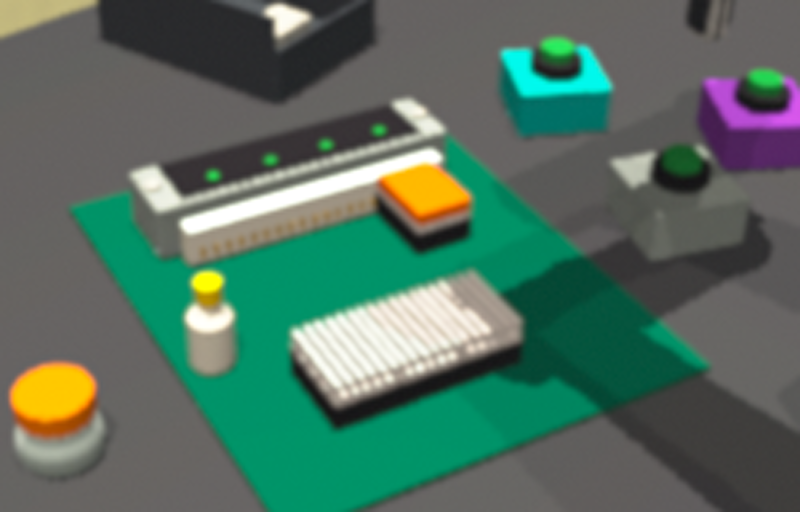

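View pics/f_wrist.png

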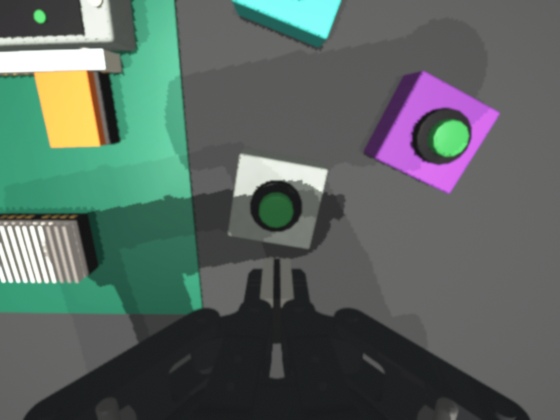

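Emit:
{"method": "arm_command", "body": {
  "rows": [
    {"dx": 0.015,"dy": 0,"dz": 0,"wx": 0,"wy": 0,"wz": 0,"gripper": 1},
    {"dx": 0.035,"dy": 0,"dz": 0,"wx": 0,"wy": 0,"wz": 0,"gripper": 1},
    {"dx": 0.055,"dy": 0,"dz": 0,"wx": 0,"wy": 0,"wz": 0,"gripper": 1},
    {"dx": 0.075,"dy": 0,"dz": 0,"wx": 0,"wy": 0,"wz": 0,"gripper": 1},
    {"dx": 0.085,"dy": 0,"dz": 0,"wx": 0,"wy": 0,"wz": 0,"gripper": 1},
    {"dx": 0.09,"dy": 0,"dz": 0,"wx": 0,"wy": 0,"wz": 0,"gripper": 1},
    {"dx": 0.0915,"dy": 0,"dz": 0,"wx": 0,"wy": 0,"wz": 0,"gripper": 1},
    {"dx": 0.0915,"dy": 0,"dz": 0,"wx": 0,"wy": 0,"wz": 0,"gripper": 1}
  ]
}}

```text
clock: 17.35
position: [459.4, -201.8, 63.4]
ee_rot: [-0.701, 0.092, 0.702, 0.091]
contact_force: [1.3, -0.2, 0.1]
gripper_width: -0.1
```

Run:
```python
from st import *
s,M=st()
for _ in range(3):
  d=cam("side"); s,M=st()
im=cv2.resize(d["img"][150:230,340:420],None,fx=7,fy=7,interpolation=2)
cv2.imwrite(f"pics/k1.png",im[:,:,::-1])
```

```text
mat pos [  48.82 -233.19   63.35] F mat [1.29 0.16 0.14] tool axes in mat [[-0.002, -0.001, -1.0], [-0.001, -1.0, 0.001], [-1.0, 0.001, 0.002]] 17.35
mat pos [  48.94 -233.17   63.63] F mat [0.29 0.27 0.36] tool axes in mat [[-0.001, -0.001, -1.0], [-0.001, -1.0, 0.001], [-1.0, 0.001, 0.001]] 17.4
mat pos [  48.99 -233.15   63.79] F mat [-0.49  0.53 -0.02] tool axes in mat [[-0.001, -0.001, -1.0], [-0.001, -1.0, 0.001], [-1.0, 0.001, 0.001]] 17.45
mat pos [  48.95 -233.13   63.8 ] F mat [-0.41  0.74  0.36] tool axes in mat [[-0.001, -0.001, -1.0], [-0.001, -1.0, 0.001], [-1.0, 0.001, 0.001]] 17.5
```

View pics/k1.png

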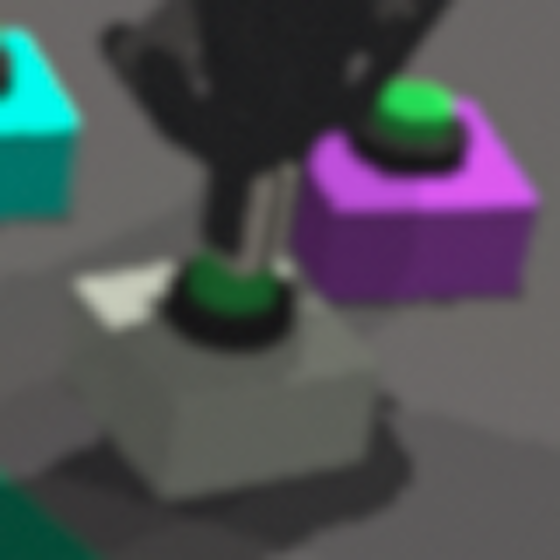

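Emit:
{"method": "arm_command", "body": {
  "rows": [
    {"dx": 0.0005,"dy": 0,"dz": 0,"wx": 0,"wy": 0,"wz": 0,"gripper": 1},
    {"dx": 0.001,"dy": 0,"dz": 0,"wx": 0,"wy": 0,"wz": 0,"gripper": 1},
    {"dx": 0.0015,"dy": 0,"dz": 0,"wx": 0,"wy": 0,"wz": 0,"gripper": 1},
    {"dx": 0.002,"dy": 0,"dz": 0,"wx": 0,"wy": 0,"wz": 0,"gripper": 1},
    {"dx": 0.0025,"dy": 0,"dz": 0,"wx": 0,"wy": 0,"wz": 0,"gripper": 1},
    {"dx": 0.003,"dy": 0,"dz": 0,"wx": 0,"wy": 0,"wz": 0,"gripper": 1},
    {"dx": 0.003,"dy": 0,"dz": 0,"wx": 0,"wy": 0,"wz": 0,"gripper": 1},
    {"dx": 0.003,"dy": 0,"dz": 0,"wx": 0,"wy": 0,"wz": 0,"gripper": 1}
  ]
}}

```text
clock: 18.3
position: [459.6, -201.8, 60.9]
ee_rot: [-0.701, 0.092, 0.701, 0.091]
contact_force: [-0.8, 0.2, 2.3]
gripper_width: 0.2
```

Emit:
{"method": "arm_command", "body": {
  "rows": [
    {"dx": 0.0005,"dy": 0,"dz": 0,"wx": 0,"wy": 0,"wz": 0,"gripper": 1},
    {"dx": 0.001,"dy": 0,"dz": 0,"wx": 0,"wy": 0,"wz": 0,"gripper": 1},
    {"dx": 0.0015,"dy": 0,"dz": 0,"wx": 0,"wy": 0,"wz": 0,"gripper": 1},
    {"dx": 0.0015,"dy": 0,"dz": 0,"wx": 0,"wy": 0,"wz": 0,"gripper": 1},
    {"dx": 0.0015,"dy": 0,"dz": 0,"wx": 0,"wy": 0,"wz": 0,"gripper": 1},
    {"dx": 0.0015,"dy": 0,"dz": 0,"wx": 0,"wy": 0,"wz": 0,"gripper": 1},
    {"dx": 0.0015,"dy": 0,"dz": 0,"wx": 0,"wy": 0,"wz": 0,"gripper": 1},
    {"dx": 0.0015,"dy": 0,"dz": 0,"wx": 0,"wy": 0,"wz": 0,"gripper": 1}
  ]
}}

```text
clock: 19.1
position: [459.6, -201.8, 59.4]
ee_rot: [-0.701, 0.092, 0.701, 0.091]
contact_force: [-0.6, 0.4, 3.2]
gripper_width: -0.2
```

Emit:
{"method": "arm_command", "body": {
  "rows": [
    {"dx": 0.0005,"dy": 0,"dz": 0,"wx": 0,"wy": 0,"wz": 0,"gripper": 1},
    {"dx": 0.001,"dy": 0,"dz": 0,"wx": 0,"wy": 0,"wz": 0,"gripper": 1},
    {"dx": 0.0015,"dy": 0,"dz": 0,"wx": 0,"wy": 0,"wz": 0,"gripper": 1},
    {"dx": 0.0015,"dy": 0,"dz": 0,"wx": 0,"wy": 0,"wz": 0,"gripper": 1},
    {"dx": 0.0015,"dy": 0,"dz": 0,"wx": 0,"wy": 0,"wz": 0,"gripper": 1},
    {"dx": 0.0015,"dy": 0,"dz": 0,"wx": 0,"wy": 0,"wz": 0,"gripper": 1},
    {"dx": 0.0015,"dy": 0,"dz": 0,"wx": 0,"wy": 0,"wz": 0,"gripper": 1},
    {"dx": 0.0015,"dy": 0,"dz": 0,"wx": 0,"wy": 0,"wz": 0,"gripper": 1}
  ]
}}

```text
clock: 19.9
position: [459.6, -201.8, 57.9]
ee_rot: [-0.701, 0.092, 0.701, 0.091]
contact_force: [-1.8, 0.3, 4.3]
gripper_width: -0.1
```

Emit:
{"method": "arm_command", "body": {
  "rows": [
    {"dx": 0.0005,"dy": 0,"dz": 0,"wx": 0,"wy": 0,"wz": 0,"gripper": 1},
    {"dx": 0.001,"dy": 0,"dz": 0,"wx": 0,"wy": 0,"wz": 0,"gripper": 1},
    {"dx": 0.0015,"dy": 0,"dz": 0,"wx": 0,"wy": 0,"wz": 0,"gripper": 1},
    {"dx": 0.002,"dy": 0,"dz": 0,"wx": 0,"wy": 0,"wz": 0,"gripper": 1},
    {"dx": 0.0025,"dy": 0,"dz": 0,"wx": 0,"wy": 0,"wz": 0,"gripper": 1},
    {"dx": 0.0025,"dy": 0,"dz": 0,"wx": 0,"wy": 0,"wz": 0,"gripper": 1},
    {"dx": 0.0025,"dy": 0,"dz": 0,"wx": 0,"wy": 0,"wz": 0,"gripper": 1},
    {"dx": 0.0025,"dy": 0,"dz": 0,"wx": 0,"wy": 0,"wz": 0,"gripper": 1}
  ]
}}

```text
clock: 20.7
position: [459.6, -201.9, 56.0]
ee_rot: [-0.701, 0.091, 0.701, 0.091]
contact_force: [-3.1, 1.7, 8.8]
gripper_width: 0.0
```

Emit:
{"method": "arm_command", "body": {
  "rows": [
    {"dx": -0.001,"dy": 0,"dz": 0,"wx": 0,"wy": 0,"wz": 0,"gripper": 1},
    {"dx": -0.004,"dy": 0,"dz": 0,"wx": 0,"wy": 0,"wz": 0,"gripper": 1},
    {"dx": -0.01,"dy": 0,"dz": 0,"wx": 0,"wy": 0,"wz": 0,"gripper": 1},
    {"dx": -0.03,"dy": 0,"dz": 0,"wx": 0,"wy": 0,"wz": 0,"gripper": 1},
    {"dx": -0.06,"dy": 0,"dz": 0,"wx": 0,"wy": 0,"wz": 0,"gripper": 1},
    {"dx": -0.09,"dy": 0,"dz": 0,"wx": 0,"wy": 0,"wz": 0,"gripper": 1},
    {"dx": -0.1,"dy": 0,"dz": 0,"wx": 0,"wy": 0,"wz": 0,"gripper": 1},
    {"dx": -0.1,"dy": 0,"dz": 0,"wx": 0,"wy": 0,"wz": 0,"gripper": 1}
  ]
}}

```text
clock: 21.5
position: [460.5, -201.8, 157.3]
ee_rot: [0.702, -0.091, -0.7, -0.091]
contact_force: [-0.3, -0.2, -0.5]
gripper_width: -0.3
```

Run:
```python
from st import *
s,M=st()
d=cam("scene"); im=d["img"]; cv2.imwrite("pics/g1.png",cv2.resize(im[140:320,140:440],None,fx=2.6,fy=2.6,interpolation=2)[:,:,::-1])
d=cam("wrist"); cv2.imwrite("pics/g2.png",d["img"][:,:,::-1])
st()
```

```text
mat pos [  49.84 -232.94  157.27] F mat [-0.26 -0.3  -0.5 ] tool axes in mat [[0.003, -0.001, -1.0], [-0.0, -1.0, 0.001], [-1.0, 0.0, -0.003]] 21.5
mat pos [  48.19 -233.04  154.91] F mat [-0.28  0.03 -0.71] tool axes in mat [[-0.002, -0.001, -1.0], [-0.0, -1.0, 0.001], [-1.0, 0.0, 0.002]] 21.6
```

View pics/g1.png

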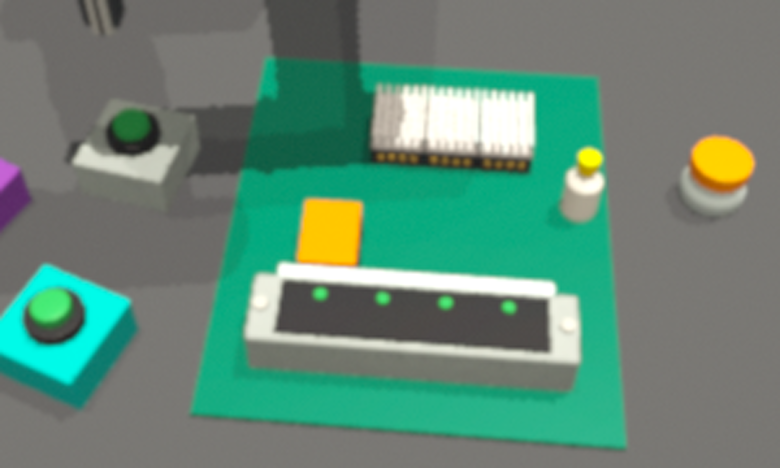

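View pics/g2.png

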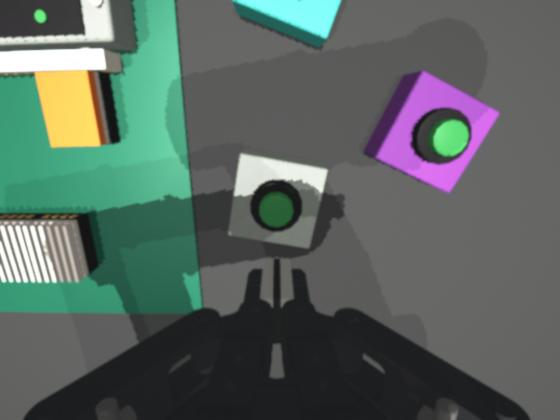

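The scene view shows the module against the shoe at about (330,235). The other modules, the dropper and the jar are where they were, and the key is up and clear of the arm.

```bash
python3 -c "
from bench import arm
print(arm.job_done())"
```

```text
the job is handed in; nothing more can be done
None
```

I finished the job and handed it in at about 21.6 s of the 67 s allowed. No verdict came back.

- **Push:** I pushed the orange-topped module straight out of the -66 mm slot with the closed fingers. It drove the shoe about 15 mm to its end stop. There I held about 14–15 N at the wrist for over 1.5 s with the tool standing still. Taking off the module's friction and the downward drag, I put 11–12 N of that on the shoe. The shoe force itself is estimated, not measured.
- **Key:** I pressed the grey box's green key twice:
  - The first press came down harder than I intended, with 33 N vertical at the wrist.
  - To confirm the travel I pressed again slowly. Contact came at about z = 62 mm and the key bottomed at 56 mm, with 9 N at the end.
  - I released the key both times.
- **Last checks:** In the final scene and wrist images the module is square and against the shoe. The key is up, and the three plain modules, the dropper and the jar look unmoved. I judged this by eye. The arm hangs clear about 95 mm above the key, with the wrist force near zero.
- **Disagreement:** The scene and wrist cameras put the shoe's starting position about 6 mm apart. The contact I felt fits the wrist camera's value.

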